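Fetch the boxed-in pot of flakes from the pigment tray

ROBOT

A 7-joint arm with a two-finger parallel gripper is mounted at the origin on the work surface. World frame = base frame: x ahead of the robot, y to its left, z up, the work surface at z = 0. Lengths are in m, angles in rad, forces in N, time in s.
With the tool pointing down it reaches from about 0.425 to 0.975 m from the base axis. Payload 16.7 kg.
Tool frame: the origin (TCP) lies at the very end of the fingers, on their centre line; the grasp point (between the pads) lies 19 mm behind it; y points along the fingers, x is the direction in which the jaws open and shut, and the axes are right-handed (so a half turn about y gives the same grasp; the last joint's range is limited). The gripper opens to 85 mm and grips with 20 to 120 N. Pads are 22 mm wide; open, the fingers measure 114 mm over their backs; the gripper's body (76 mm by 85 mm) begins 54 mm behind the grasp point. The pads swing forward as they close: fully open they stand 13 mm farther back than shut.
Start: joints at [-1.345, 0.426, 0.074, 1.606, -0.034, 1.111, -0.067], TCP at [0.247, 0.628, 0.197] pointing down, gripper open.
Joint ranges: [-2.85, 2.85], [-0.5, 2.14], [-1.23, 1.37], [0.21, 2.46], [-1.02, 4.16], [0.16, 2.05], [-2.73, 2.73]. Speed limits (rad/s): [1.89, 1.89, 2.39, 2.39, 3.01, 3.01, 3.01].

INTERFACE

Orientations are given as a unit quaternion [x, y, z, w].
In Python, from rig import readout, viewer, workorder gives the robot as it stands.
- The arm moves only by the shell command python3 -m crank 'ROWS'. ROWS is text: rows parted by semicolons, each of 7 numbers parted by spaces: the shift along the tool's x, y, z in cm, then the turn, a rotation vector about the tool's x, y, z in degrees, then the opening in per cent of the stroke, from 0 (shut) to 100 (fully open). In form: x y z ax ay az jaw; .... A call has 1 to 10 rows; each row shifts and turns the commanded pose from where the row before left it, along the tool's axes as they then stand; what a row does not reach is not made up. A row lasts 1/10 s, in which the tool goes at most 50 mm and 8.59 degrees, less where a joint would pass 70% of its speed; a pose out of reach is approached as far as the arm can. A call is refused whole if a number of a shift passes 5 or a number of a turn 8.59, either way. A call with a gripper value outside its range is refused whole. The fingers move at their own pace and stop on an object; the grip force is fixed at half the most. Time passes only in rows, so rows that do not move let the fingers close. It gives the time, the measured TCP pose, the force and the opening at its end, in the units of the state.
- readout.get_state(): the state, without advancing time (a new reading comes with each control period).
- viewer.read_camera(name): name is "side" or "top" or "wrist"; returns a dict with "image" (384x512x3 uint8, red, green, blue), "K" (3x3 intrinsics, pixels), "rvec" (rotation vector, rad) and "tvec" (3), from world to camera coordinates, as OpenCV has them. Camera axes: x right, y down, z forward; pixel columns grow to the right and rows downward; lengths in m; the calibration is good to about 2 mm. A picture is of the moment at which its call begins. There is no depth.
- workorder.sign_off(): hands the job in, once; it reports no verdict.
The state is a dict: "t": time; "joints": joint angles; "joint_velocities": joint speeds; "joint_torque": joint torques, N m; "tool_pos": TCP position; "eef_rot": TCP orientation; "contact_force": force on the tool from outside, world axes, zero at the start; "moment": the same for the moment, N m; "width": finger opening in m.
Only numpy, scipy, OpenCV 4.12 (cv2) and the standard library are available. Lean on these libraries where they do the work, as an engineer would, in place of code of your own. Each camera call takes 0.05 s, during which the arm holds its last target.

TASK

Get the gold-lidded pot of flakes out from among the three bottles on the round white tray: first clear the blue, green and red bottles to the grey mat, and only when all three stand there take the pot and set it in the middle of the cork coaster. Then put the bottles back on the tray, each in the middle of the disc of its own colour. Keep the bottles and the pot upright all the while.

Things in the scene. Friction and masses are not known exactly. Their poses are not given: they have to be found in the camera images.
- blue_bottle_center (a point): blue dropper bottle, loose, about 45 g, upright: blue cylindrical body 32 mm in diameter to 50 mm above its foot, then a sloping shoulder up to 58 mm and a white cap 18 mm in diameter with a thin nozzle; 78 mm tall in all. This point is on its axis half-way up, 39 mm above its foot; z is up when it stands. Round: grasp from above across the body at any yaw that is clear. At the start it stands on the disc of its own colour, about 54 mm from the pot's axis
- green_bottle_center (a point): green dropper bottle, loose, about 45 g, upright: green cylindrical body 32 mm in diameter to 50 mm above its foot, then a sloping shoulder up to 58 mm and a white cap 18 mm in diameter with a thin nozzle; 78 mm tall in all. This point is on its axis half-way up, 39 mm above its foot; z is up when it stands. Round: grasp from above across the body at any yaw that is clear. At the start it stands on the disc of its own colour, about 54 mm from the pot's axis
- red_bottle_center (a point): red dropper bottle, loose, about 45 g, upright: red cylindrical body 32 mm in diameter to 50 mm above its foot, then a sloping shoulder up to 58 mm and a white cap 18 mm in diameter with a thin nozzle; 78 mm tall in all. This point is on its axis half-way up, 39 mm above its foot; z is up when it stands. Round: grasp from above across the body at any yaw that is clear. At the start it stands on the disc of its own colour, about 54 mm from the pot's axis
- pot_center (a point): pot of flakes, loose, about 110 g, upright: cream cylinder 50 mm in diameter and 48 mm tall with a gold lid (its top 16 mm). This point is on its axis half-way up, 24 mm above its foot; z is up when it stands. At the start it stands in the middle of the round white tray (180 mm in diameter, fixed, 10 mm thick), with the three bottles evenly around it, about 13 mm away, so that fingers do not fit beside it until they are cleared
- blue_disc: thin blue disc fixed on the round tray, 52 mm in diameter, 2 mm thick: the place of the blue bottle. Origin at the centre of its underside, on the tray's top (10 mm above the table); a bottle on it has its foot 12 mm above the table
- green_disc: thin green disc fixed on the round tray, 52 mm in diameter, 2 mm thick: the place of the green bottle. Origin at the centre of its underside, on the tray's top (10 mm above the table); a bottle on it has its foot 12 mm above the table
- red_disc: thin red disc fixed on the round tray, 52 mm in diameter, 2 mm thick: the place of the red bottle. Origin at the centre of its underside, on the tray's top (10 mm above the table); a bottle on it has its foot 12 mm above the table
- mat: dark grey rectangular mat, fixed on the table to the left or right of the tray: the side area. 200 mm along its x, 110 mm along its y, 3 mm thick; origin at the centre of its underside, z up. The bottles may stand anywhere on it
- coaster: round cork coaster with a black rim, fixed on the table on the other side of the tray from the mat, 90 mm in diameter, 5 mm thick: the place for the pot. Origin at the centre of its underside

How it is judged:
On the way, in this order (a step that is already met when the one before it is completed fails the run):
1. all three bottles stand upright on the grey mat, the pot still in its place on the tray (within 25 mm) (x of blue_bottle_center in the frame of mat between -0.095 and 0.095 m and y of blue_bottle_center in the frame of mat between -0.05 and 0.05 m and height (world z) of blue_bottle_center between 0.037 and 0.048 m and angle between each of blue_bottle_center, green_bottle_center, red_bottle_center's own z axis and vertical below 0.12 rad and linear speed of each of blue_bottle, green_bottle, red_bottle below 0.03 m/s and x of green_bottle_center in the frame of mat between -0.095 and 0.095 m and y of green_bottle_center in the frame of mat between -0.05 and 0.05 m and height (world z) of green_bottle_center between 0.037 and 0.048 m and x of red_bottle_center in the frame of mat between -0.095 and 0.095 m and y of red_bottle_center in the frame of mat between -0.05 and 0.05 m and height (world z) of red_bottle_center between 0.037 and 0.048 m and distance of pot_center from where it was at the start of the episode below 0.025 m), for 0.2 s.
2. the pot stands in the middle of the cork coaster (within 15 mm), the three bottles still on the mat (horizontal distance between pot_center and coaster below 0.015 m and height (world z) of pot_center between 0.025 and 0.034 m and angle between each of pot_center, blue_bottle_center, green_bottle_center, red_bottle_center's own z axis and vertical below 0.12 rad and linear speed of each of pot, blue_bottle, green_bottle, red_bottle below 0.03 m/s and x of blue_bottle_center in the frame of mat between -0.095 and 0.095 m and y of blue_bottle_center in the frame of mat between -0.05 and 0.05 m and height (world z) of blue_bottle_center between 0.037 and 0.048 m and x of green_bottle_center in the frame of mat between -0.095 and 0.095 m and y of green_bottle_center in the frame of mat between -0.05 and 0.05 m and height (world z) of green_bottle_center between 0.037 and 0.048 m and x of red_bottle_center in the frame of mat between -0.095 and 0.095 m and y of red_bottle_center in the frame of mat between -0.05 and 0.05 m and height (world z) of red_bottle_center between 0.037 and 0.048 m), for 0.2 s.
At the end, for the whole second after the job is handed in: Each bottle stands upright, at rest and released on the disc of its own colour, its axis within 12 mm of the disc's centre; the gold-lidded pot stands upright and at rest on the cork coaster, its axis within 15 mm of the coaster's centre (horizontal distance between blue_bottle_center and blue_disc below 0.012 m and height (world z) of blue_bottle_center between 0.046 and 0.057 m and angle between each of blue_bottle_center, green_bottle_center, red_bottle_center, pot_center's own z axis and vertical below 0.12 rad and linear speed of each of blue_bottle, green_bottle, red_bottle, pot below 0.03 m/s and horizontal distance between green_bottle_center and green_disc below 0.012 m and height (world z) of green_bottle_center between 0.046 and 0.057 m and horizontal distance between red_bottle_center and red_disc below 0.012 m and height (world z) of red_bottle_center between 0.046 and 0.057 m and horizontal distance between pot_center and coaster below 0.015 m and height (world z) of pot_center between 0.025 and 0.034 m); the robot touches nothing.
It fails at once if a bottle or the pot is tipped by more than about 35 degrees (angle between any of blue_bottle_center, green_bottle_center, red_bottle_center, pot_center's own z axis and vertical above 0.6 rad).
It also fails if it takes over 144 s, if anything falls off the work surface, if the arm or the gripper's body presses on something with over 40 N, if the wrist force passes 120 N, or if a joint passes its speed limit or range.

## Working session

There is one attempt and no reset: what is moved stays moved. The work goes in short steps, Python scripts to look and compute and a shell command to move; the robot and the scene stay as the last step left them, time stands still between calls to the robot, and variables do not carry over. Pictures are saved under pics/ and viewed, and the job is handed in when it is done.

```bash
ls; mkdir -p pics; python3 - <<'E'
from rig import readout, viewer
import cv2
s=readout.get_state(); print({k:(v if not hasattr(v,'tolist') else v.tolist()) for k,v in s.items()})
for n in ["side","top","wrist"]:
    c=viewer.read_camera(n); cv2.imwrite(f"pics/{n}0.png",c["image"][:,:,::-1]); print(n,c["K"],c["rvec"],c["tvec"])
E
```

```text
pics
{'t': 0.0, 'joints': [-1.3454918225597414, 0.4267371353775143, 0.07385581212760572, 1.6066346406407108, -0.03409288517771031, 1.110799815937034, -0.06705873853047702], 'joint_velocities': [0.001193699943280767, 0.0004585834104355994, -0.0002656681892278111, -0.0003431124317699576, -0.0004932112504573879, 0.0014707017452133962, 0.0014050759064591657], 'joint_torque': [-0.0018633629952091724, -94.9842095375061, 3.7593376636505127, -46.35259509086609, 0.018991429824382067, 0.009907410421874374, 7.86432337918086e-05], 'tool_pos': [0.2469766573340075, 0.6276906571365922, 0.19629516202656044], 'eef_rot': [0.5846906925965858, 0.3977311549720769, -0.39845728397740904, -0.5841048837330921], 'contact_force': [0.7267533591184927, 0.7345314920318162, -0.3816782321913632], 'moment': [0.008333332502025467, -0.007007313698589782, -0.043286992236671], 'width': 0.08555367728239657}
side [[354.63394826   0.         261.43348966]
 [  0.         354.63394826 186.40345313]
 [  0.           0.           1.        ]] [ 2.36848843 -0.20924814  0.05792075] [-0.56174543  0.11962235  0.76867695]
top [[438.71117871   0.         254.18925546]
 [  0.         438.71117871 196.7402394 ]
 [  0.           0.           1.        ]] [ 2.15261383 -2.19445486  0.10184213] [0.00421863 0.55640539 1.0164865 ]
wrist [[289.45878548   0.         256.04329682]
 [  0.         289.45878548 192.78492112]
 [  0.           0.           1.        ]] [-2.40883699 -1.64081297 -0.21759001] [-0.6749911  -0.03279539  0.37862847]
```

View pics/side0.png

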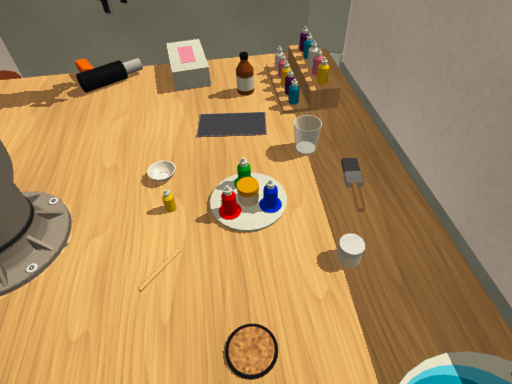

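View pics/top0.png

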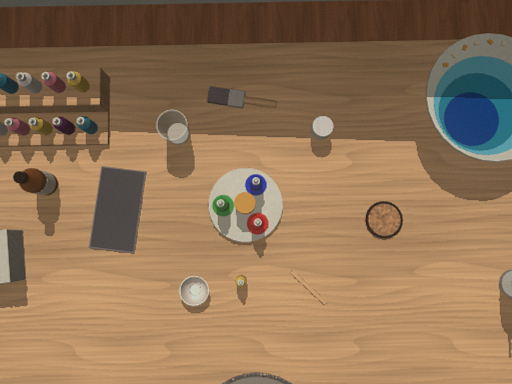

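View pics/wrist0.png

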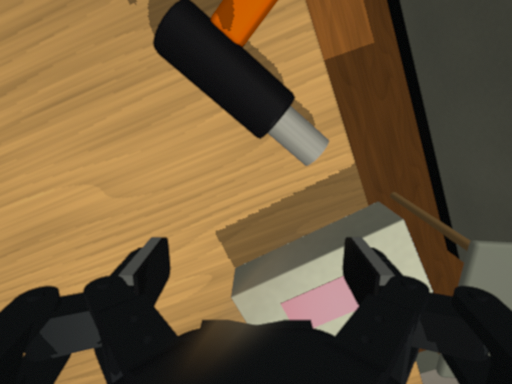

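```bash
cat > h.py <<'E'
import numpy as np, cv2
from scipy.spatial.transform import Rotation as R
from rig import readout, viewer
def cam(n,save=None):
    c=viewer.read_camera(n)
    c["R"]=R.from_rotvec(np.ravel(c["rvec"])).as_matrix(); c["t"]=np.ravel(c["tvec"]); c["o"]=-c["R"].T@c["t"]
    if save: cv2.imwrite(f"pics/{save}.png",c["image"][:,:,::-1])
    return c
def ray(c,uv):
    d=c["R"].T@np.linalg.inv(c["K"])@np.array([uv[0],uv[1],1.]); return c["o"],d/np.linalg.norm(d)
def plane(c,uv,z):
    o,d=ray(c,uv); return o+d*(z-o[2])/d[2]
def tri(rs):
    A=np.zeros((3,3));b=np.zeros(3)
    for o,d in rs:
        P=np.eye(3)-np.outer(d,d);A+=P;b+=P@o
    p=np.linalg.solve(A,b); return p,[float(np.linalg.norm((np.eye(3)-np.outer(d,d))@(p-o))) for o,d in rs]
def proj(c,p):
    q=c["K"]@(c["R"]@np.array(p)+c["t"]); return q[:2]/q[2]
H={'blue':[(105,130,60,135,255,255)],'green':[(45,130,40,85,255,255)],'red':[(0,170,60,6,255,255),(174,170,60,180,255,255)],'gold':[(12,170,140,24,255,255)]}
def mask(c,col):
    hsv=cv2.cvtColor(c["image"],cv2.COLOR_RGB2HSV); m=0
    for r in H[col]: m=m|cv2.inRange(hsv,r[:3],r[3:])
    return m
def blobs(m,mn=15):
    n,l,s,ce=cv2.connectedComponentsWithStats(m); return [(int(s[i,4]),s[i,:4].tolist(),ce[i].round(1).tolist()) for i in range(1,n) if s[i,4]>=mn]
E
python3 - <<'E'
from h import *
for n in ["top","side"]:
    c=cam(n); print(n,c["o"].round(3))
    for k in H: print(k,blobs(mask(c,k)))
    im=c["image"][:,:,::-1]
    x,y=(200,160) if n=="top" else (195,145)
    cv2.imwrite(f"pics/z{n}.png",cv2.resize(im[y:y+90,x:x+100],None,fx=6,fy=6,interpolation=cv2.INTER_CUBIC))
    if n=="top":
        for nm,uv,z in [("tray",(246,205),.01),("mat",(118,210),.003),("coaster",(384,220),.005),("bl",(256,184),.05),("gr",(222,205),.05),("re",(258,223),.05)]: print(nm,plane(c,uv,z).round(3))
        for uv in [(103,168),(146,172),(135,252),(90,247)]: print(plane(c,uv,.003).round(4))
s=readout.get_state(); print(R.from_quat(s["eef_rot"]).as_matrix().round(3))
w=cam("wrist");print("wrist rel",R.from_quat(s["eef_rot"]).as_matrix().T@(w["o"]-s["tool_pos"]), (w["R"]@R.from_quat(s["eef_rot"]).as_matrix()).round(3))
E
```

```text
top [ 0.459 -0.005  1.064]
blue [(2256, [444, 92, 55, 54], [471.0, 118.7]), (190, [246, 175, 20, 20], [255.1, 184.4])]
green [(128, [213, 196, 20, 17], [222.8, 202.5])]
red [(241, [247, 213, 21, 21], [257.2, 223.4])]
gold []
tray [0.538 0.014 0.01 ]
mat [0.533 0.324 0.003]
coaster [ 0.496 -0.318  0.005]
bl [ 0.584 -0.011  0.05 ]
gr [0.536 0.068 0.05 ]
re [ 0.493 -0.014  0.05 ]
[0.6362 0.3617 0.003 ]
[0.6243 0.2565 0.003 ]
[0.4308 0.2822 0.003 ]
[0.4448 0.3904 0.003 ]
side [ 0.491 -0.536  0.627]
blue [(409, [259, 186, 23, 27], [270.0, 200.4])]
green [(157, [234, 164, 17, 23], [242.4, 172.1])]
red [(423, [219, 191, 22, 28], [229.2, 206.7])]
gold [(111, [76, 58, 17, 12], [83.8, 63.8]), (49, [318, 64, 12, 8], [323.9, 66.8]), (28, [282, 68, 9, 4], [285.6, 69.5]), (291, [237, 177, 22, 16], [247.5, 184.8]), (115, [162, 193, 15, 20], [170.4, 202.0])]
[[ 0.366 -0.    -0.931]
 [ 0.931 -0.001  0.366]
 [-0.001 -1.    -0.   ]]
wrist rel [ 0.00045527 -0.17720036  0.06732151] [[ 1.    -0.    -0.   ]
 [-0.    -0.261 -0.965]
 [ 0.     0.965 -0.261]]
```

View pics/ztop.png

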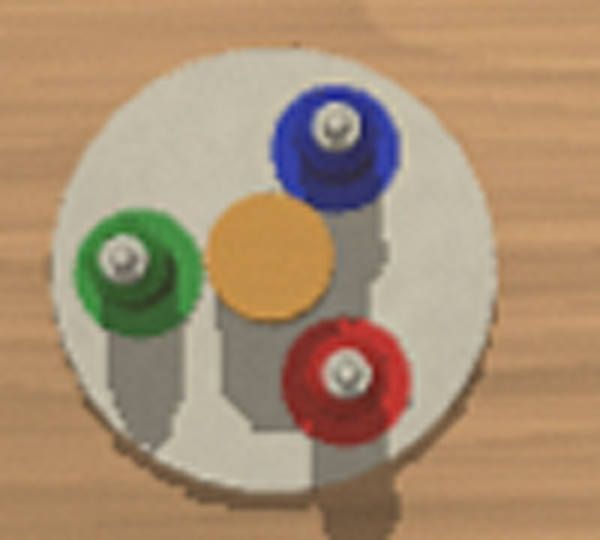

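View pics/zside.png

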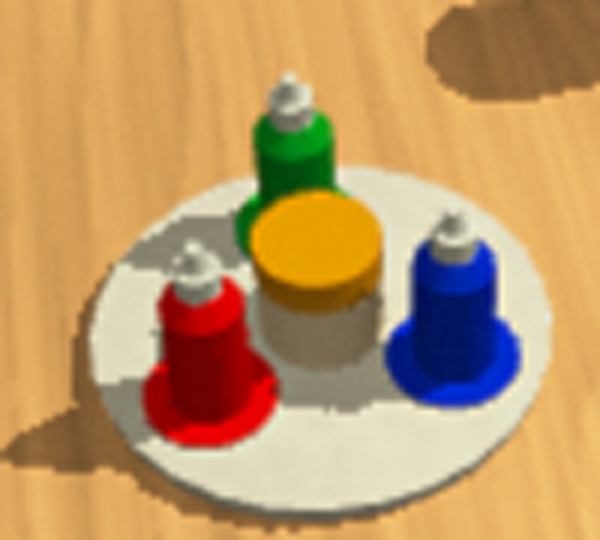

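```bash
python3 -m crank '-2 0 -3 0 8.5 0 100; -3 0 -4 0 0 0 100; -3 0 -4.5 0 0 0 100; -3 0 -4.5 0 0 0 100; -3 0 -4.5 0 0 0 100; -3 0 -4.5 0 0 0 100; -3 0 -4.5 0 0 0 100; -3 0 -4.5 0 0 0 100; -3 0 -4.5 0 0 0 100; -3 0 -4.5 0 0 0 100'; python3 -m crank '-3 0 -4.5 0 0 0 100; -3 0 -4.5 0 0 0 100; -2 0 -2 0 0 0 100; 0 0 0 0 0 0 100; 0 0 0 0 0 0 100; 0 0 0 0 0 0 100'
python3 - <<'E'
from h import *
c=cam("wrist","w1")
for k in H: print(k,blobs(mask(c,k)))
s=readout.get_state(); print(R.from_quat(s["eef_rot"]).as_matrix().round(3),s["joints"])
E
```

```text
t: 1.3
tool_pos: [0.4654, 0.1922, 0.1974]
eef_rot: [-0.612, -0.354, 0.353, 0.612]
contact_force: [1.1, 1.2, -0.3]
width: 0.0857
t: 1.9
tool_pos: [0.5162, 0.0781, 0.197]
eef_rot: [-0.612, -0.354, 0.354, 0.612]
contact_force: [-1.2, 0.2, 0.4]
width: 0.0855
blue [(844, [209, 233, 37, 40], [227.1, 250.1])]
green [(1006, [241, 167, 39, 41], [259.8, 183.7])]
red [(1133, [165, 169, 43, 43], [187.9, 187.1])]
gold [(159, [136, 62, 21, 22], [149.2, 74.1]), (1276, [201, 200, 42, 39], [221.2, 219.1])]
[[ 0.498 -0.    -0.867]
 [ 0.867  0.     0.498]
 [ 0.    -1.     0.   ]] [-0.65146728  0.18072434  0.43011857  1.96580399 -0.08878923  1.01300106
  0.86885435]
```

View pics/w1.png

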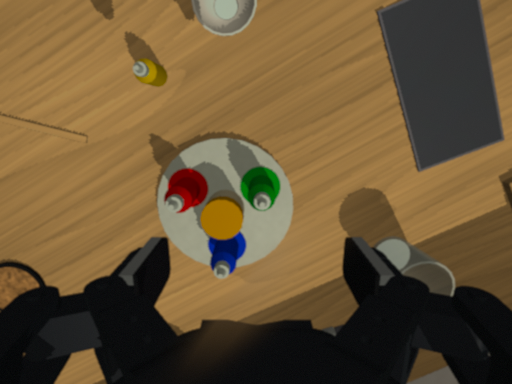

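```bash
python3 - <<'E'
from h import *
c=cam("wrist"); im=c["image"][:,:,::-1]
cv2.imwrite("pics/w1z.png",cv2.resize(im[130:290,150:300],None,fx=3.7,fy=3.7,interpolation=cv2.INTER_CUBIC))
t=cam("top"); C={}
for k in ["blue","green","red"]:
    m=mask(t,k); m[:,300:]=0; m[:160]=0; m[260:]=0
    pts=cv2.findNonZero(m); (u,v),r=cv2.minEnclosingCircle(pts); e=cv2.fitEllipse(cv2.convexHull(pts))
    p=plane(t,(u,v),.012); C[k]=p; print(k,(u,v,r),e[0],e[1],p.round(4),plane(t,e[0],.012).round(4),"diam",2*r/438.7*1.05)
hsv=cv2.cvtColor(t["image"],cv2.COLOR_RGB2HSV)
for k,z in [("gold",.058)]:
    m=cv2.inRange(hsv,(10,120,130),(24,255,255)); m2=np.zeros_like(m); m2[185:222,230:262]=m[185:222,230:262]; (u,v),r=cv2.minEnclosingCircle(cv2.findNonZero(m2)); print("gold top",(u,v,r),plane(t,(u,v),z))
m=mask(c,"gold"); 
P=np.array(list(C.values())); print("centre",P.mean(0),[np.linalg.norm(p-P.mean(0)) for p in P],[np.linalg.norm(P[i]-P[i-1]) for i in range(3)])
E
```

```text
blue (255.1175079345703, 184.36636352539062, 10.22749137878418) (255.26089477539062, 184.395263671875) (19.706295013427734, 20.191606521606445) [ 0.5877 -0.0093  0.012 ] [ 0.5876 -0.0097  0.012 ] diam 0.048957674710387006Traceback (most recent call last):
  File "<stdin>", line 7, in <module>
cv2.error: OpenCV(4.12.0) /io/opencv/modules/imgproc/src/shapedescr.cpp:201: error: (-215:Assertion failed) count >= 0 && (depth == CV_32F || depth == CV_32S) in function 'minEnclosingCircle'
```

View pics/w1z.png

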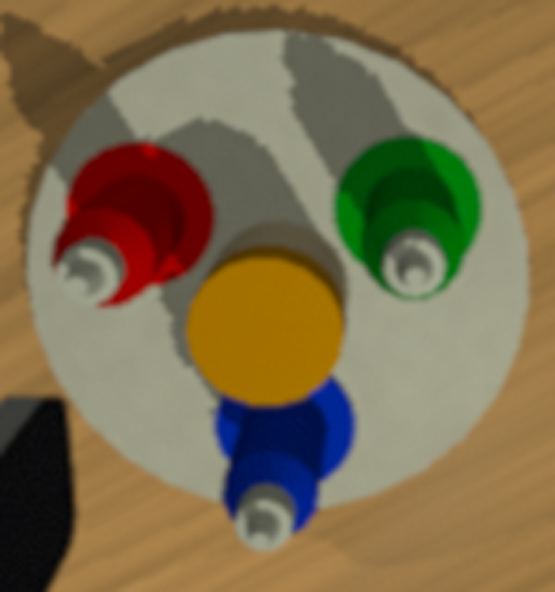

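```bash
cat > m1.py <<'E'
from h import *
w=cam("wrist"); t=cam("top"); s=cam("side")
t["image"]=cv2.imread("pics/top0.png")[:,:,::-1].copy()
z=lambda x,y,f,ox,oy:((x+.5)/f-.5+ox,(y+.5)/f-.5+oy)
T={'blue':(338,129),'green':(121,258),'red':(347,374)}
S={'blue':(455,215),'green':(289,77),'red':(192,245)}
W={'blue':(262,522),'green':(413,262),'red':(79,276)}
B={}
for k in T:
    rs=[ray(t,z(*T[k],6,200,160)),ray(s,z(*S[k],6,195,145)),ray(w,z(*W[k],3.7,150,130))]
    p,e=tri(rs); B[k]=p; print(k,"tip",p.round(4),np.round(e,4), "top+side",tri(rs[:2])[0].round(4))
C={}
for k in T:
    m=mask(t,k); m[:,300:]=0; m[:160]=0; m[260:]=0
    pts=cv2.findNonZero(m); (u,v),r=cv2.minEnclosingCircle(pts); p=plane(t,(u,v),.012); C[k]=p; print(k,"disc",(u,v,r),p.round(4))
P=np.array(list(C.values())); print("centre",P.mean(0).round(4),[np.linalg.norm(P[i]-P[i-1]).round(4) for i in range(3)])
Q=np.array(list(B.values())); print("tips centre",Q.mean(0).round(4),[np.linalg.norm(Q[i]-Q[i-1]).round(4) for i in range(3)])
# pot lid
gt=z(270,258,6,200,160); gw=z(266,328,3.7,150,130); gs=z(317,237,6,195,145)
p,e=tri([ray(t,gt),ray(w,gw),ray(s,gs)]); print("lid top",p.round(4),np.round(e,4))
E
python3 m1.py
```

```text
blue tip [ 0.5872 -0.0087  0.0837] [0.0025 0.0031 0.0026] top+side [ 0.5875 -0.0111  0.0884]
green tip [0.5384 0.0727 0.0875] [0.002  0.0027 0.0034] top+side [0.5396 0.0704 0.0911]
red tip [ 0.4939 -0.0103  0.0889] [0.0022 0.0019 0.0025] top+side [ 0.4947 -0.0125  0.0926]
blue disc (255.1175079345703, 184.36636352539062, 10.22749137878418) [ 0.5877 -0.0093  0.012 ]
green disc (222.4600067138672, 205.13999938964844, 9.967609405517578) [0.5389 0.0702 0.012 ]
red disc (256.9666748046875, 223.22000122070312, 10.220155715942383) [ 0.4939 -0.0119  0.012 ]
centre [0.5401 0.0163 0.012 ] [np.float64(0.0938), np.float64(0.0932), np.float64(0.0936)]
tips centre [0.5398 0.0179 0.0867] [np.float64(0.0935), np.float64(0.0949), np.float64(0.0942)]
lid top [0.5408 0.0176 0.056 ] [0.0017 0.0017 0.0017]
```

```bash
python3 - <<'E'
from h import *
t=cam("top");t["image"]=cv2.imread("pics/top0.png")[:,:,::-1].copy()
sd=cam("side"); sd["image"]=cv2.imread("pics/side0.png")[:,:,::-1].copy()
g=cv2.cvtColor(t["image"],cv2.COLOR_RGB2HSV)
m=cv2.inRange(g,(0,0,20),(180,80,95)); m=cv2.morphologyEx(m,cv2.MORPH_OPEN,np.ones((3,3)))
for src,c,box,z in [("top",t,(80,155,155,262),.003)]:
    mm=np.zeros_like(m);x0,y0,x1,y1=box;mm[y0:y1,x0:x1]=m[y0:y1,x0:x1]
    cn=max(cv2.findContours(mm,0,2)[0],key=cv2.contourArea); r=cv2.minAreaRect(cn); print(r)
    bp=np.array([plane(c,q,z) for q in cv2.boxPoints(r)]); print(bp.round(4)); print("mat c",bp.mean(0).round(4),[np.linalg.norm(bp[i]-bp[i-1]).round(4) for i in range(4)])
    d=bp[1]-bp[0];d2=bp[2]-bp[1];print(np.degrees(np.arctan2(d[1],d[0])),np.degrees(np.arctan2(d2[1],d2[0])))
# coaster rim
for c,box in [(t,(355,190,412,248)),(sd,(215,315,290,384))]:
    g=c["image"].max(2); x0,y0,x1,y1=box
    mm=np.zeros_like(g); mm[y0:y1,x0:x1]=(g[y0:y1,x0:x1]<60)*255
    cn=max(cv2.findContours(mm,0,2)[0],key=cv2.contourArea); e=cv2.fitEllipse(cn); print(e,plane(c,e[0],.005).round(4)); c["cr"]=ray(c,e[0])
print("tri coaster",tri([t["cr"],sd["cr"]]))
E
```

```text
((117.08903503417969, 209.01295471191406), (43.289913177490234, 80.71427154541016), 8.275894165039062)
[[0.4476 0.3908 0.003 ]
 [0.6413 0.3654 0.003 ]
 [0.6239 0.2606 0.003 ]
 [0.4308 0.2877 0.003 ]]
mat c [0.5359 0.3261 0.003 ] [np.float64(0.1045), np.float64(0.1954), np.float64(0.1063), np.float64(0.195)]
-7.458653805889982 -99.43217191280154
((383.8608703613281, 219.63453674316406), (34.32789611816406, 35.85683822631836), 131.62286376953125) [ 0.4969 -0.3182  0.005 ]
((250.91860961914062, 351.0116882324219), (51.14862823486328, 54.23294448852539), 15.792139053344727) [ 0.4975 -0.3207  0.005 ]
tri coaster (array([ 0.49727493, -0.3193216 ,  0.00107908]), [0.00026820417483487853, 0.0002682041748348555])
```

```bash
python3 -m crank '-1.3 0 -3.5 0 0 0 70; -1.3 0 -3.5 0 0 0 70; -1.4 0 -3.5 0 0 0 70; 0 0 0 0 0 0 70; 0 0 0 0 0 0 70; 0 0 0 0 0 0 70'
cat > g.py <<'E'
import sys
from h import *
s=readout.get_state(); M=R.from_quat(s["eef_rot"]).as_matrix(); p=np.array(s["tool_pos"])
tgt=np.array([float(a) for a in sys.argv[1:4]]); yaw=np.degrees(np.arctan2(M[1,0],M[0,0]))
print("t",s["t"],"pos",p.round(4),"yaw",yaw.round(2),"tilt down",M[:,1].round(3),"w",round(s["width"],4),"F",np.round(s["contact_force"],1))
if len(sys.argv)>4:
    dy=float(sys.argv[4])-yaw; a=np.radians(dy); print("ay total",-dy); M=R.from_euler('z',a).as_matrix()@M
print("tool shift cm (after turn)",(100*M.T@(tgt-p)).round(2))
E
python3 g.py .5873 -.0093 .030
```

```text
t: 2.9
tool_pos: [0.587, -0.0092, 0.1968]
eef_rot: [-0.612, -0.354, 0.354, 0.612]
contact_force: [-1.4, 0.2, 0.9]
width: 0.0595
t 2.9 pos [ 0.587  -0.0092  0.1968] yaw 60.07 tilt down [-0.001  0.    -1.   ] w 0.0595 F [-1.4  0.2  0.9]
tool shift cm (after turn) [ 0.   16.68 -0.04]
```

```bash
python3 -m crank '0 4 0 0 0 0 70; 0 4 0 0 0 0 70; 0 3 0 0 0 0 70; 0 0 0 0 0 0 70; 0 0 0 0 0 0 70'
python3 - <<'E'
from h import *
cam("wrist","w2");cam("side","s2")
E
```

```text
t: 3.4
tool_pos: [0.5874, -0.0094, 0.0878]
eef_rot: [-0.612, -0.354, 0.354, 0.612]
contact_force: [0.4, -0.3, 1.0]
width: 0.0597
```

View pics/w2.png

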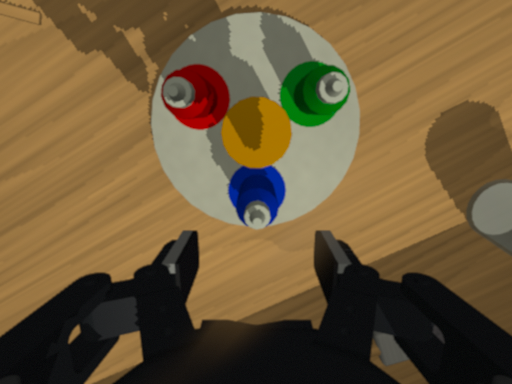

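View pics/s2.png

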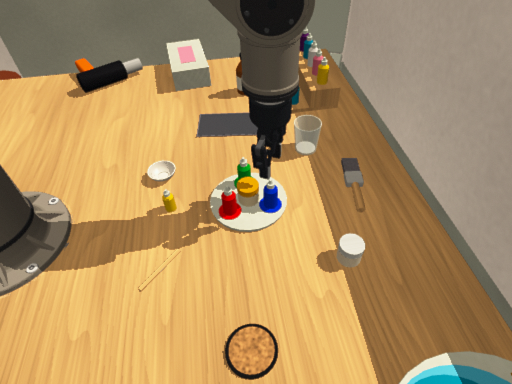

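```bash
python3 - <<'E'
from h import *
c=cam("wrist")
for p in [(.5874,-.0094,.0878),(.5873,-.0093,.09),(.5873,-.0093,.012),(.5405,.0168,.058),(.539,.071,.09),(.494,-.0115,.09)]: print(p,proj(c,p).round(1))
print(plane(c,(257,215),.09), plane(c,(257,131),.058), plane(c,(332,86),.088), plane(c,(177,91),.088), c['o'])
im=c["image"][:,:,::-1]
cv2.imwrite("pics/w3z.png",cv2.resize(im[150:384,130:380],None,fx=3,fy=2.5,interpolation=cv2.INTER_CUBIC))
E
```

```text
(0.5874, -0.0094, 0.0878) [254.9 219.4]
(0.5873, -0.0093, 0.09) [255.  220.4]
(0.5873, -0.0093, 0.012) [255.1 189.8]
(0.5405, 0.0168, 0.058) [253.9 132.8]
(0.539, 0.071, 0.09) [334.2  85.9]
(0.494, -0.0115, 0.09) [170.4  89.9]
[ 0.58477238 -0.00633622  0.09      ] [0.54049367 0.01932142 0.058     ] [0.53852415 0.07041218 0.088     ] [ 0.49598479 -0.00891085  0.088     ] [0.52985234 0.02421021 0.26601413]
```

View pics/w3z.png

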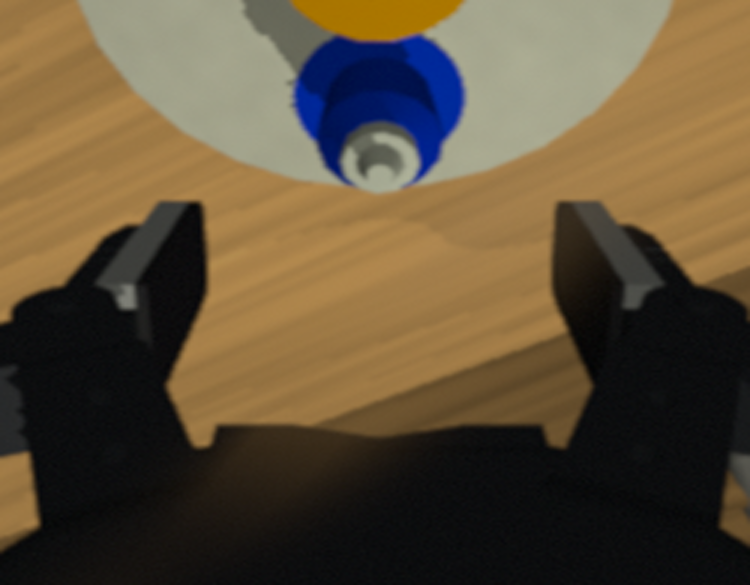

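```bash
python3 - <<'E'
from h import *
c=cam("side")
M=R.from_quat(readout.get_state()["eef_rot"]).as_matrix();p0=np.array(readout.get_state()["tool_pos"])
im=cv2.resize(c["image"][90:220,210:330,::-1],None,fx=5,fy=4.5,interpolation=cv2.INTER_CUBIC)
for y,col in [(0,(0,0,255)),(-.019,(0,255,255)),(-.039,(255,255,0))]:
  for x in (-.03,.03):
    u=proj(c,p0+M@np.array([x,y,0])); print(y,x,u.round(1)); cv2.circle(im,(int((u[0]-210)*5),int((u[1]-90)*4.5)),3,col,1)
cv2.imwrite("pics/s3z.png",im)
E
```

```text
0 -0.03 [265.2 189.6]
0 0.03 [274.5 170.7]
-0.019 -0.03 [265.  183.2]
-0.019 0.03 [274.5 164.4]
-0.039 -0.03 [264.9 176.3]
-0.039 0.03 [274.6 157.4]
```

View pics/s3z.png

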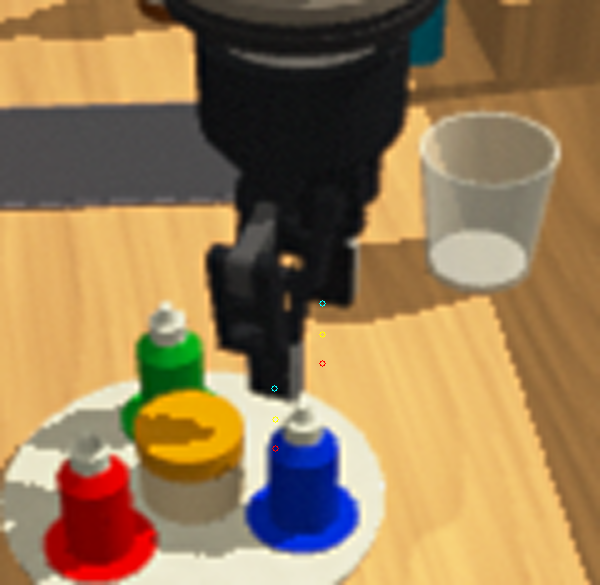

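```bash
python3 -m crank '0 3 0 0 0 0 70; 0 3 0 0 0 0 70; 0 0 0 0 0 0 70; 0 0 0 0 0 0 70'
python3 - <<'E'
from h import *
c=cam("side"); w=cam("wrist")
M=R.from_quat(readout.get_state()["eef_rot"]).as_matrix();p0=np.array(readout.get_state()["tool_pos"])
im=cv2.resize(c["image"][90:220,210:330,::-1],None,fx=4,fy=4,interpolation=cv2.INTER_CUBIC)
for y,col in [(0,(0,0,255)),(-.019,(0,255,255)),(-.039,(255,255,0))]:
  for x in (-.03,.03):
    u=proj(c,p0+M@np.array([x,y,0])); cv2.circle(im,(int((u[0]-210)*4),int((u[1]-90)*4)),3,col,1)
im2=cv2.resize(w["image"][150:300,140:380,::-1],None,fx=1.3*4/3,fy=520/150,interpolation=cv2.INTER_CUBIC)
cv2.imwrite("pics/s4z.png",im)
cv2.imwrite("pics/w4.png",w["image"][:,:,::-1])
E
```

```text
t: 4.0
tool_pos: [0.5878, -0.0102, 0.028]
eef_rot: [0.612, 0.354, -0.354, -0.612]
contact_force: [0.5, -0.8, 0.2]
width: 0.0597
```

View pics/s4z.png

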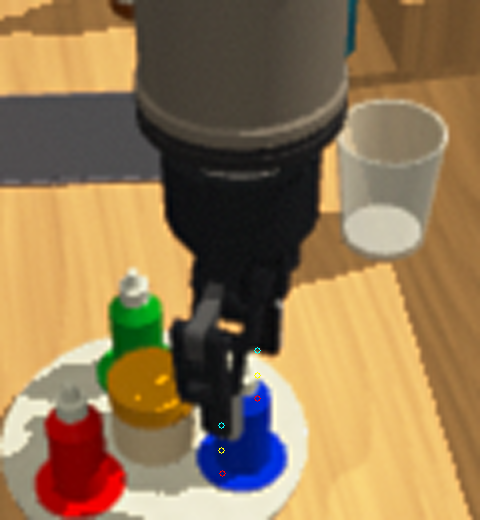

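View pics/w4.png

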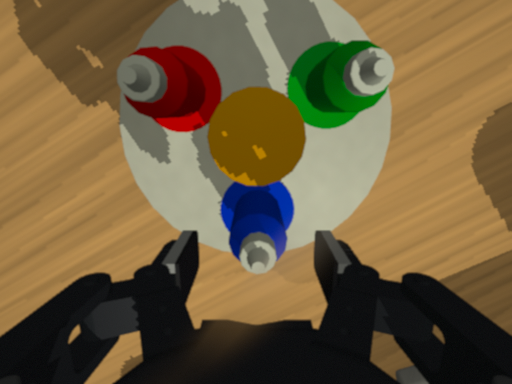

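```bash
python3 -m crank '0 1.5 0 0 0 0 70; 0 1.2 0 0 0 0 70; 0 0 0 0 0 0 70'; python3 -m crank '0 0 0 0 0 0 55; 0 0 0 0 0 0 45; 0 0 0 0 0 0 35; 0 0 0 0 0 0 25; 0 0 0 0 0 0 15; 0 0 0 0 0 0 15;0 0 0 0 0 0 15;0 0 0 0 0 0 15'
python3 - <<'E'
from h import *
c=cam("side"); w=cam("wrist","w5")
im=cv2.resize(c["image"][90:220,210:330,::-1],None,fx=4,fy=4,interpolation=cv2.INTER_CUBIC)
cv2.imwrite("pics/s5z.png",im)
E
```

```text
t: 4.4
tool_pos: [0.5864, -0.0099, -0.0014]
eef_rot: [-0.612, -0.353, 0.354, 0.613]
contact_force: [0.5, 0.3, -0.2]
width: 0.0599
t: 5.2
tool_pos: [0.5877, -0.0101, 0.0005]
eef_rot: [0.612, 0.354, -0.353, -0.612]
contact_force: [-1.0, 0.5, 5.8]
width: 0.03
```

View pics/s5z.png

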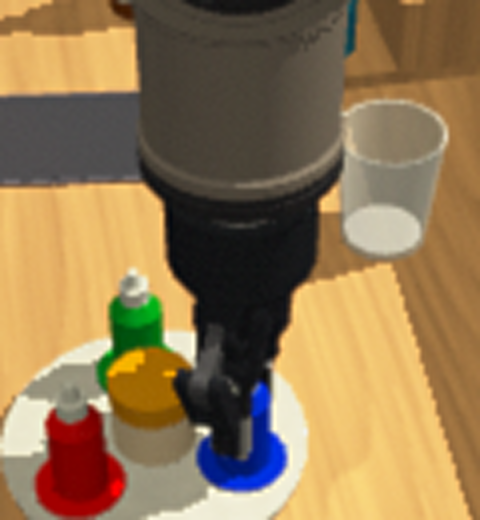

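View pics/w5.png

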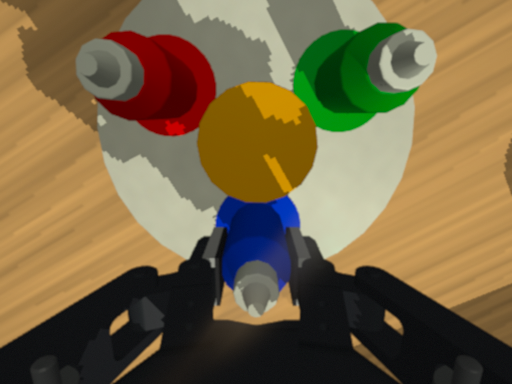

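```bash
python3 -m crank '0 -1 0 0 0 0 15; 0 -2 0 0 0 0 15; 0 -3 0 0 0 0 15; 0 -3 0 0 0 0 15; 0 -2 0 0 0 0 15; 0 -1 0 0 0 0 15; 0 0 0 0 0 0 15'; python3 -m crank '1.4 0 0.8 0 0 0 15; 2.9 0 1.6 0 0 0 15; 2.9 0 1.6 0 0 0 15; 2.9 0 1.6 0 0 0 15; 2.9 0 1.6 0 0 0 15; 2.9 0 1.6 0 0 0 15; 2.9 0 1.6 0 0 0 15; 2.9 0 1.6 0 0 0 15; 2.9 0 1.6 0 0 0 15'; python3 -m crank '2.5 0 1.2 0 0 0 15; 1.2 0 0.6 0 0 0 15; 0 0 0 0 0 0 15; 0 0 0 0 0 0 15';python3 g.py .595 .317 -.007
python3 - <<'E'
from h import *
c=cam("side","s6"); w=cam("wrist","w6")
E
```

```text
t: 6.0
tool_pos: [0.5881, -0.0099, 0.1214]
eef_rot: [0.612, 0.354, -0.353, -0.612]
contact_force: [-0.1, 0.0, -1.8]
width: 0.0301
t: 6.9
tool_pos: [0.5913, 0.2732, 0.1184]
eef_rot: [-0.612, -0.353, 0.355, 0.612]
contact_force: [-0.2, -0.3, -1.3]
width: 0.0305
t: 7.3
tool_pos: [0.5951, 0.3109, 0.1192]
eef_rot: [0.613, 0.353, -0.354, -0.612]
contact_force: [0.3, -1.0, -0.6]
width: 0.0302
t 7.3 pos [0.5951 0.3109 0.1192] yaw 59.99 tilt down [-0.001 -0.001 -1.   ] w 0.0302 F [ 0.3 -1.  -0.6]
tool shift cm (after turn) [ 0.54 12.62  0.31]
```

View pics/s6.png

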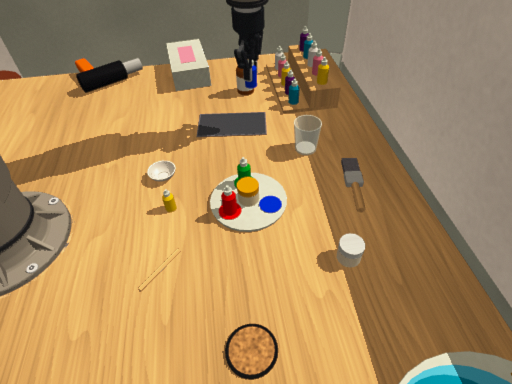

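View pics/w6.png

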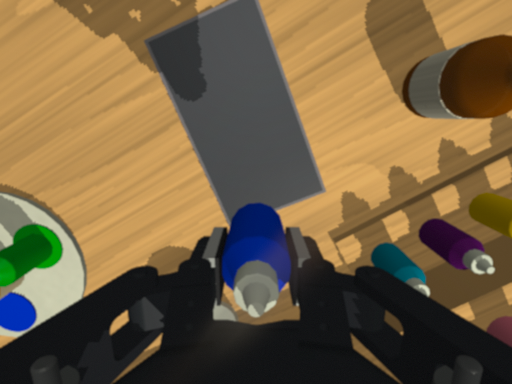

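```bash
python3 - <<'E'
from h import *
w=cam("wrist"); t=cam("top")
for uv in [(324,190),(147,41)]: print(plane(w,uv,.003).round(4))
tu=(117.09,209.01); 
for uv,wu in [((0.6413,.3654,.003),(324,190)),((.4308,.2877,.003),(147,41))]:
    print(tri([ray(w,wu),ray(t,proj(t,uv))]))
im=cv2.resize(w["image"][130:290,150:390,::-1],None,fx=3,fy=3); cv2.imwrite("pics/w6z.png",im)
E
```

```text
[0.6395 0.3676 0.003 ]
[0.4306 0.2901 0.003 ]
(array([ 0.64268236,  0.36838819, -0.00583475]), [0.00015829754561381339, 0.00015829754561407752])
(array([ 4.30100598e-01,  2.89073206e-01, -2.19394825e-04]), [0.0007679031152693515, 0.0007679031152694459])
```

View pics/w6z.png

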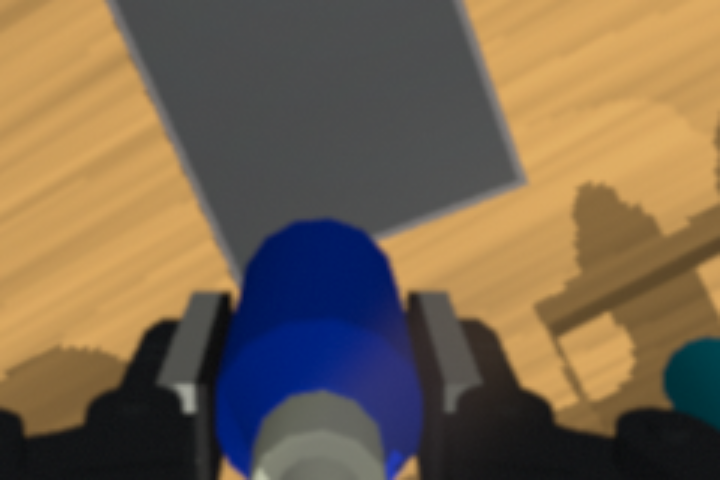

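```bash
python3 -m crank '0.6 2 0.3 0 0 0 15; 0 3 0 0 0 0 15; 0 3 0 0 0 0 15; 0 2 0 0 0 0 15; 0 1.5 0 0 0 0 15; 0 0.5 0 0 0 0 15; 0 0 0 0 0 0 15; 0 0 0 0 0 0 15'; python3 -m crank '0 0.3 0 0 0 0 15; 0 0.3 0 0 0 0 15; 0 0 0 0 0 0 15'
```

```text
t: 8.3
tool_pos: [0.5965, 0.3189, 0.001]
eef_rot: [-0.612, -0.354, 0.353, 0.612]
contact_force: [-0.3, -0.3, 0.4]
width: 0.0301
t: 8.6
tool_pos: [0.5957, 0.3188, -0.0061]
eef_rot: [-0.612, -0.354, 0.354, 0.612]
contact_force: [-0.2, -0.1, -0.2]
width: 0.0302
```

```bash
python3 -m crank '0 0.2 0 0 0 0 15; 0 0 0 0 0 0 15; 0 0 0 0 0 0 15'; python3 -m crank '0 0.1 0 0 0 0 15; 0 0 0 0 0 0 15; 0 0 0 0 0 0 15'
```

```text
t: 8.9
tool_pos: [0.5958, 0.3188, -0.008]
eef_rot: [0.612, 0.354, -0.354, -0.612]
contact_force: [1.3, 0.1, -0.2]
width: 0.0302
t: 9.2
tool_pos: [0.596, 0.3188, -0.0084]
eef_rot: [-0.612, -0.354, 0.354, 0.612]
contact_force: [-2.8, -0.8, 7.8]
width: 0.03
```

```bash
python3 -m crank '0 0 0 0 0 0 40; 0 0 0 0 0 0 50; 0 0 0 0 0 0 60; 0 0 0 0 0 0 70; 0 0 0 0 0 0 70'; python3 -m crank '0 -2 0 0 0 0 70; 0 -3 0 0 0 0 70; 0 -4 0 0 0 0 70; 0 -4 0 0 0 0 70; 0 -2 0 0 0 0 70; 0 0 0 0 0 0 70'
python3 g.py .539 .071 .12 22
python3 - <<'E'
from h import *
c=cam("side","s7"); w=cam("wrist","w7")
E
```

```text
t: 9.7
tool_pos: [0.5958, 0.3188, -0.0091]
eef_rot: [0.612, 0.354, -0.354, -0.612]
contact_force: [-0.1, 0.4, 0.2]
width: 0.0597
t: 10.3
tool_pos: [0.5974, 0.3196, 0.1446]
eef_rot: [-0.612, -0.355, 0.352, 0.613]
contact_force: [0.3, -0.0, -0.1]
width: 0.0594
t 10.3 pos [0.5974 0.3196 0.1446] yaw 60.02 tilt down [ 0.004  0.003 -1.   ] w 0.0594 F [ 0.3 -0.  -0.1]
ay total 38.015966684942306
tool shift cm (after turn) [-14.74   2.43 -20.85]
```

View pics/w7.png

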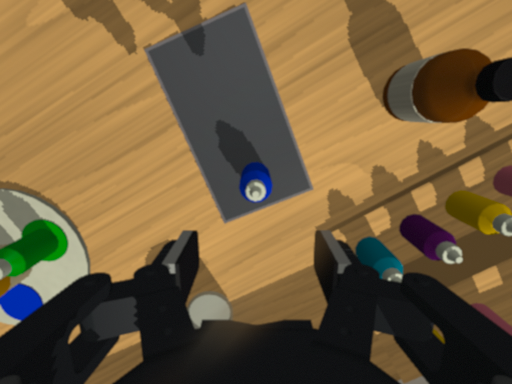

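```bash
python3 -m crank '0 0 0 0 8.5 0 70; 0 0 0 0 8.5 0 70; 0 0 0 0 8.5 0 70; 0 0 0 0 8.5 0 70; 0 0 0 0 8.5 0 70; 0 0 0 0 0 0 70;0 0 0 0 0 0 70'; python3 g.py .539 .071 .12
```

```text
t: 11.1
tool_pos: [0.5953, 0.3187, 0.1399]
eef_rot: [0.699, 0.109, -0.11, -0.698]
contact_force: [-1.1, -1.0, 0.0]
width: 0.0597
t 11.1 pos [0.5953 0.3187 0.1399] yaw 17.8 tilt down [-0.001 -0.001 -1.   ] w 0.0597 F [-1.1 -1.   0. ]
tool shift cm (after turn) [-12.93   2.03 -21.86]
```

```bash
python3 -m crank '-1.3 0 -2.2 0 0 0 70; -1.8 0 -3.1 0 0 0 70; -1.8 0 -3.1 0 0 0 70; -1.8 0 -3.1 0 0 0 70; -1.8 0 -3.1 0 0 0 70; -1.8 0 -3.1 0 0 0 70; -1.6 0 -2.8 0 0 0 70; -1 0 -1.4 0 0 0 70; 0 0 0 0 0 0 70; 0 0 0 0 0 0 70';python3 g.py .539 .071 .001
python3 - <<'E'
from h import *
w=cam("wrist","w8")
for p in [(.539,.071,.09),(.494,-.0115,.09),(.5405,.0168,.058)]: print(proj(w,p))
E
```

```text
t: 12.1
tool_pos: [0.5389, 0.0718, 0.141]
eef_rot: [-0.699, -0.108, 0.108, 0.699]
contact_force: [0.1, 0.6, 0.8]
width: 0.0597
t 12.1 pos [0.5389 0.0718 0.141 ] yaw 17.64 tilt down [ 0.  0. -1.] w 0.0597 F [0.1 0.6 0.8]
tool shift cm (after turn) [-0.02 14.   -0.08]
[256.47063737 200.13406047]
[179.42408109 270.83277301]
[241.06364977 241.93670895]
```

View pics/w8.png

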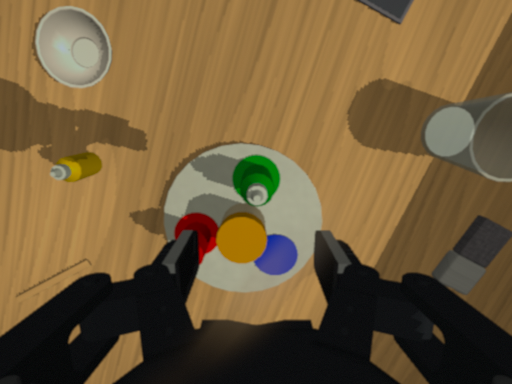

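```bash
python3 -m crank '0 3 0 0 0 0 70; 0 3 0 0 0 0 70; 0 3 0 0 0 0 70; 0 2 0 0 0 0 70; 0 2 0 0 0 0 70; 0 1 0 0 0 0 70; 0 0 0 0 0 0 70; 0 0 0 0 0 0 70'; python3 -m crank '0 0 0 0 0 0 55; 0 0 0 0 0 0 45; 0 0 0 0 0 0 35; 0 0 0 0 0 0 25; 0 0 0 0 0 0 15; 0 0 0 0 0 0 15;0 0 0 0 0 0 15;0 0 0 0 0 0 15'
python3 g.py .536 .328 0
python3 - <<'E'
from h import *
w=cam("wrist","w9")
E
```

```text
t: 12.95
tool_pos: [0.5391, 0.0715, 0.0014]
eef_rot: [0.699, 0.108, -0.108, -0.699]
contact_force: [-0.2, 0.1, 0.3]
width: 0.0598
t: 13.75
tool_pos: [0.5392, 0.0714, 0.0019]
eef_rot: [-0.699, -0.108, 0.107, 0.699]
contact_force: [-2.4, 0.8, 12.0]
width: 0.0302
t 13.75 pos [0.5392 0.0714 0.0019] yaw 17.52 tilt down [ 0.001  0.001 -1.   ] w 0.0302 F [-2.4  0.8 12. ]
tool shift cm (after turn) [ 7.42  0.21 24.57]
```

View pics/w9.png

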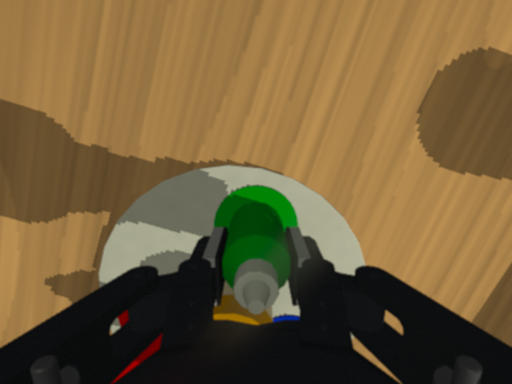

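```bash
python3 -m crank '0 -1 0 0 0 0 15; 0 -2 0 0 0 0 15; 0 -3 0 0 0 0 15; 0 -3 0 0 0 0 15; 0 -2 0 0 0 0 15; 0 -2 0 0 0 0 15; 0 0 0 0 0 0 15'; python3 -m crank '0 0 0 0 -8.5 0 15; 0 0 0 0 -8.5 0 15; 0 0 0 0 -8.5 0 15; 0 0 0 0 -8.5 0 15; 0 0 0 0 -8.5 0 15; 0 0 0 0 0 0 15; 0 0 0 0 0 0 15';python3 g.py .536 .328 0
```

```text
t: 14.5
tool_pos: [0.5402, 0.0713, 0.134]
eef_rot: [-0.698, -0.109, 0.106, 0.699]
contact_force: [-0.4, 0.3, -0.7]
width: 0.0298
t: 15.2
tool_pos: [0.5386, 0.0708, 0.1309]
eef_rot: [-0.613, -0.352, 0.352, 0.613]
contact_force: [0.3, 0.7, -1.1]
width: 0.0302
t 15.2 pos [0.5386 0.0708 0.1309] yaw 59.73 tilt down [-0.  0. -1.] w 0.0302 F [ 0.3  0.7 -1.1]
tool shift cm (after turn) [22.08 13.09 13.18]
```

```bash
python3 -m crank '1.5 0 0.9 0 0 0 15; 2.8 0 1.7 0 0 0 15; 2.8 0 1.7 0 0 0 15; 2.8 0 1.7 0 0 0 15; 2.8 0 1.7 0 0 0 15; 2.8 0 1.7 0 0 0 15; 2.8 0 1.7 0 0 0 15; 2.3 0 1.3 0 0 0 15; 1.4 0 0.8 0 0 0 15; 0 0 0 0 0 0 15'; python3 g.py .536 .328 -.008
python3 - <<'E'
from h import *
w=cam("wrist","w10")
E
```

```text
t: 16.2
tool_pos: [0.5338, 0.3298, 0.1305]
eef_rot: [-0.612, -0.354, 0.354, 0.612]
contact_force: [0.3, -0.4, -0.0]
width: 0.0302
t 16.2 pos [0.5338 0.3298 0.1305] yaw 60.04 tilt down [-0. -0. -1.] w 0.0302 F [ 0.3 -0.4 -0. ]
tool shift cm (after turn) [-0.04 13.85 -0.29]
```

View pics/w10.png

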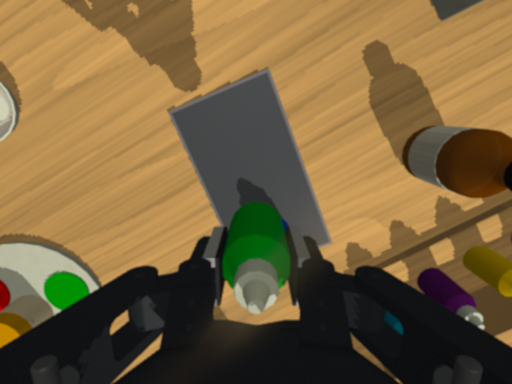

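```bash
python3 -m crank '0 2 -0.2 0 0 0 15; 0 3 0 0 0 0 15; 0 3 0 0 0 0 15; 0 3 0 0 0 0 15; 0 1.5 0 0 0 0 15; 0 0.5 0 0 0 0 15; 0 0.3 0 0 0 0 15; 0 0 0 0 0 0 15'; python3 -m crank '0 0.2 0 0 0 0 15; 0 0 0 0 0 0 15; 0 0 0 0 0 0 15'; python3 -m crank '0 0.2 0 0 0 0 15; 0 0 0 0 0 0 15; 0 0 0 0 0 0 15'
```

```text
t: 17.05
tool_pos: [0.5367, 0.3266, -0.0011]
eef_rot: [-0.612, -0.354, 0.353, 0.612]
contact_force: [-0.3, -0.3, -0.1]
width: 0.0303
t: 17.35
tool_pos: [0.5363, 0.3268, -0.0035]
eef_rot: [-0.612, -0.354, 0.353, 0.612]
contact_force: [0.1, 0.3, -1.2]
width: 0.0298
t: 17.65
tool_pos: [0.536, 0.3266, -0.006]
eef_rot: [0.612, 0.354, -0.354, -0.612]
contact_force: [0.2, 0.4, 0.4]
width: 0.03
```

```bash
python3 -m crank '0 0.2 0 0 0 0 15; 0 0 0 0 0 0 15; 0 0 0 0 0 0 15'; python3 -m crank '0 0.1 0 0 0 0 15; 0 0 0 0 0 0 15; 0 0 0 0 0 0 15'
```

```text
t: 17.95
tool_pos: [0.5363, 0.3268, -0.0071]
eef_rot: [-0.612, -0.354, 0.353, 0.612]
contact_force: [-3.7, -3.5, 16.0]
width: 0.0298
t: 18.25
tool_pos: [0.5364, 0.3268, -0.0072]
eef_rot: [-0.612, -0.354, 0.353, 0.613]
contact_force: [-10.3, -5.0, 32.7]
width: 0.0303
```

```bash
python3 -m crank '0 -0.1 0 0 0 0 15; 0 0 0 0 0 0 40; 0 0 0 0 0 0 50; 0 0 0 0 0 0 60; 0 0 0 0 0 0 70; 0 0 0 0 0 0 70'; python3 -m crank '0 -2 0 0 0 0 70; 0 -3 0 0 0 0 70; 0 -4 0 0 0 0 70; 0 -4 0 0 0 0 70; 0 -2 0 0 0 0 70; 0 0 0 0 0 0 70; 0 0 0 0 0 0 70'
python3 g.py .494 -.0113 .14 98
python3 - <<'E'
from h import *
w=cam("wrist","w11")
E
```

```text
t: 18.85
tool_pos: [0.536, 0.3265, -0.0082]
eef_rot: [0.612, 0.354, -0.354, -0.612]
contact_force: [0.1, -0.0, -1.0]
width: 0.0599
t: 19.55
tool_pos: [0.5359, 0.3267, 0.1419]
eef_rot: [-0.612, -0.354, 0.354, 0.612]
contact_force: [-0.3, -0.4, -1.7]
width: 0.0597
t 19.55 pos [0.5359 0.3267 0.1419] yaw 60.03 tilt down [ 0.  0. -1.] w 0.0597 F [-0.3 -0.4 -1.7]
ay total -37.96699473462427
tool shift cm (after turn) [-32.89   0.18   8.86]
```

View pics/w11.png

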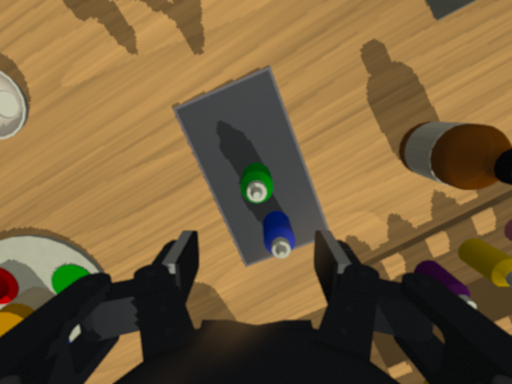

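```bash
python3 -m crank '0 0 0 0 -8.5 0 70; 0 0 0 0 -8.5 0 70; 0 0 0 0 -8.5 0 70; 0 0 0 0 -8.5 0 70; 0 0 0 0 -8.5 0 70; 0 0 0 0 0 0 70;0 0 0 0 0 0 70'; python3 g.py .494 -.0113 .12
```

```text
t: 20.3
tool_pos: [0.5358, 0.3262, 0.141]
eef_rot: [-0.444, -0.55, 0.551, 0.444]
contact_force: [-0.6, 0.1, -0.2]
width: 0.0597
t 20.3 pos [0.5358 0.3262 0.141 ] yaw 102.24 tilt down [-0.001 -0.001 -1.   ] w 0.0597 F [-0.6  0.1 -0.2]
tool shift cm (after turn) [-32.09   2.13  11.24]
```

```bash
python3 -m crank '-2.1 0 0.8 0 0 0 70; -4 0 1.4 0 0 0 70; -4 0 1.4 0 0 0 70; -4 0 1.4 0 0 0 70; -4 0 1.4 0 0 0 70; -4 0 1.4 0 0 0 70; -4 0 1.4 0 0 0 70; -3.5 0 1.2 0 0 0 70; -2.5 0 0.8 0 0 0 70; 0 0 0 0 0 0 70'; python3 -m crank '0 0 0 0 0 0 70'; python3 g.py .494 -.0113 .001
python3 - <<'E'
from h import *
w=cam("wrist","w12")
for p in [(.494,-.0115,.09),(.5405,.0168,.058)]: print(proj(w,p))
E
```

```text
t: 21.3
tool_pos: [0.4957, -0.0146, 0.1419]
eef_rot: [-0.445, -0.549, 0.55, 0.445]
contact_force: [0.4, 0.6, -0.5]
width: 0.0598
t: 21.4
tool_pos: [0.4963, -0.0112, 0.1418]
eef_rot: [-0.444, -0.551, 0.551, 0.444]
contact_force: [0.1, 0.8, 0.1]
width: 0.0597
t 21.4 pos [ 0.4963 -0.0112  0.1418] yaw 102.28 tilt down [-0.  0. -1.] w 0.0597 F [0.1 0.8 0.1]
tool shift cm (after turn) [ 0.04 14.08  0.22]
[254.87052789 195.7167466 ]
[273.22952686 237.58059529]
```

View pics/w12.png

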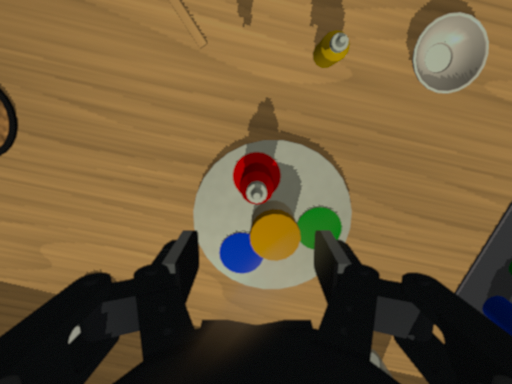

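```bash
python3 -m crank '0 3 0.2 0 0 0 70; 0 3 0 0 0 0 70; 0 3 0 0 0 0 70; 0 2 0 0 0 0 70; 0 2 0 0 0 0 70; 0 1 0 0 0 0 70; 0 0 0 0 0 0 70; 0 0 0 0 0 0 70'; python3 -m crank '0 0 0 0 0 0 55; 0 0 0 0 0 0 45; 0 0 0 0 0 0 35; 0 0 0 0 0 0 25; 0 0 0 0 0 0 15; 0 0 0 0 0 0 15;0 0 0 0 0 0 15;0 0 0 0 0 0 15'; python3 -m crank '0 -1 0 0 0 0 15; 0 -2 0 0 0 0 15; 0 -3 0 0 0 0 15; 0 -3 0 0 0 0 15; 0 -2 0 0 0 0 15; 0 -2 0 0 0 0 15; 0 0 0 0 0 0 15'; python3 g.py .477 .335 -.008
python3 - <<'E'
from h import *
w=cam("wrist","w13")
E
```

```text
t: 22.25
tool_pos: [0.4947, -0.0111, 0.0024]
eef_rot: [0.443, 0.552, -0.552, -0.442]
contact_force: [0.6, 0.1, -0.7]
width: 0.0597
t: 23.05
tool_pos: [0.4949, -0.0113, 0.003]
eef_rot: [0.443, 0.552, -0.551, -0.442]
contact_force: [-3.5, 0.0, 14.2]
width: 0.03
t: 23.75
tool_pos: [0.4958, -0.0114, 0.135]
eef_rot: [0.444, 0.553, -0.55, -0.442]
contact_force: [0.2, 0.4, -0.4]
width: 0.0301
t 23.75 pos [ 0.4958 -0.0114  0.135 ] yaw 102.5 tilt down [ 0.004  0.001 -1.   ] w 0.0301 F [ 0.2  0.4 -0.4]
tool shift cm (after turn) [34.23 14.33 -5.6 ]
```

View pics/w13.png

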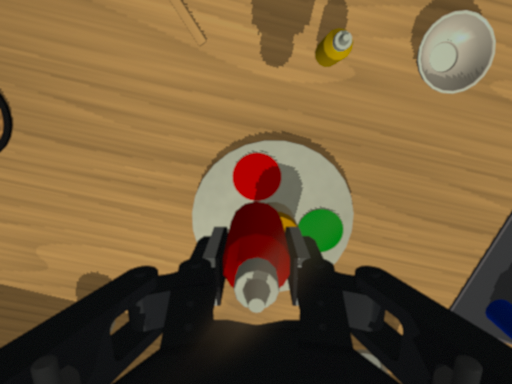

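```bash
python3 -m crank '1.7 0 -0.3 0 0 0 15; 3.5 0 -0.6 0 0 0 15; 3.8 0 -0.6 0 0 0 15; 3.8 0 -0.6 0 0 0 15; 3.8 0 -0.6 0 0 0 15; 3.8 0 -0.6 0 0 0 15; 3.8 0 -0.6 0 0 0 15; 3.8 0 -0.6 0 0 0 15; 3.5 0 -0.6 0 0 0 15; 2 0 -0.4 0 0 0 15'; python3 -m crank '0.7 0 -0.1 0 0 0 15; 0 0 0 0 0 0 15; 0 0 0 0 0 0 15'; python3 g.py .477 .336 -.008
python3 - <<'E'
from h import *
w=cam("wrist","w14")
E
```

```text
t: 24.8
tool_pos: [0.4743, 0.3302, 0.1312]
eef_rot: [-0.442, -0.552, 0.552, 0.442]
contact_force: [-0.3, 0.3, -0.3]
width: 0.0299
t: 25.1
tool_pos: [0.4752, 0.3328, 0.1318]
eef_rot: [-0.443, -0.551, 0.552, 0.443]
contact_force: [-0.3, 0.2, -0.5]
width: 0.0305
t 25.1 pos [0.4752 0.3328 0.1318] yaw 102.43 tilt down [-0.    -0.001 -1.   ] w 0.0305 F [-0.3  0.2 -0.5]
tool shift cm (after turn) [ 0.29 13.98 -0.25]
```

View pics/w14.png

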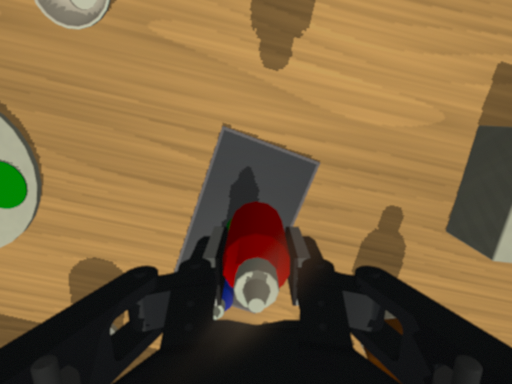

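```bash
python3 -m crank '0.3 2 -0.2 0 0 0 15; 0 3 0 0 0 0 15; 0 3 0 0 0 0 15; 0 3 0 0 0 0 15; 0 1.5 0 0 0 0 15; 0 0.5 0 0 0 0 15; 0 0.4 0 0 0 0 15; 0 0 0 0 0 0 15; 0 0 0 0 0 0 15'; python3 -m crank '0 0.2 0 0 0 0 15; 0 0 0 0 0 0 15; 0 0 0 0 0 0 15'
```

```text
t: 26.05
tool_pos: [0.4768, 0.3383, -0.001]
eef_rot: [0.443, 0.552, -0.551, -0.442]
contact_force: [0.5, 0.3, -0.2]
width: 0.0302
t: 26.35
tool_pos: [0.4763, 0.338, -0.0038]
eef_rot: [0.442, 0.552, -0.551, -0.442]
contact_force: [0.4, 0.2, -0.5]
width: 0.0303
```

```bash
python3 -m crank '0 0.2 0 0 0 0 15; 0 0 0 0 0 0 15; 0 0 0 0 0 0 15'; python3 -m crank '0 0.1 0 0 0 0 15; 0 0 0 0 0 0 15; 0 0 0 0 0 0 15'
```

```text
t: 26.65
tool_pos: [0.4763, 0.3381, -0.0059]
eef_rot: [0.442, 0.552, -0.551, -0.442]
contact_force: [-0.2, 0.5, 2.6]
width: 0.0304
t: 26.95
tool_pos: [0.4765, 0.3382, -0.006]
eef_rot: [0.442, 0.552, -0.551, -0.443]
contact_force: [-3.8, -3.6, 22.3]
width: 0.0298
```

```bash
python3 -m crank '0 -0.1 0 0 0 0 15; 0 0 0 0 0 0 40; 0 0 0 0 0 0 50; 0 0 0 0 0 0 60; 0 0 0 0 0 0 70; 0 0 0 0 0 0 70'; python3 -m crank '0 -2 0 0 0 0 70; 0 -3 0 0 0 0 70; 0 -4 0 0 0 0 70; 0 -4 0 0 0 0 80; 0 -2 0 0 0 0 90; 0 0 0 0 0 0 100; 0 0 0 0 0 0 100'
python3 g.py .5405 .0168 .12
python3 - <<'E'
from h import *
w=cam("wrist","w15"); s=cam("side","s15"); t=cam("top","t15")
E
```

```text
t: 27.55
tool_pos: [0.4762, 0.3378, -0.0061]
eef_rot: [-0.442, -0.551, 0.552, 0.442]
contact_force: [0.6, -0.9, -0.8]
width: 0.0604
t: 28.25
tool_pos: [0.4761, 0.338, 0.144]
eef_rot: [0.442, 0.552, -0.551, -0.442]
contact_force: [0.2, 0.2, -0.9]
width: 0.0855
t 28.25 pos [0.4761 0.338  0.144 ] yaw 102.53 tilt down [ 0.  0. -1.] w 0.0855 F [ 0.2  0.2 -0.9]
tool shift cm (after turn) [-32.75   2.39   0.68]
```

View pics/w15.png

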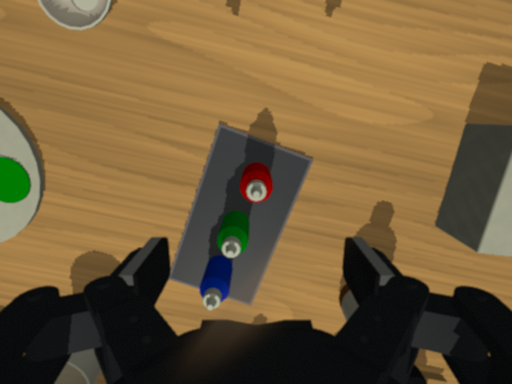

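View pics/s15.png

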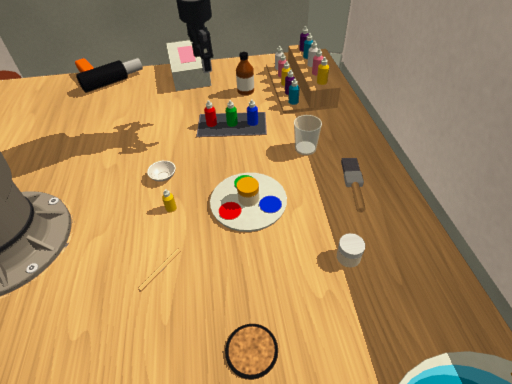

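View pics/t15.png

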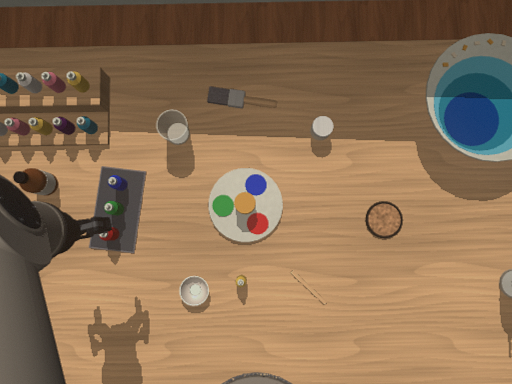

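```bash
python3 - <<'E'
from h import *
t=cam("top");s=cam("side")
P=[]
for k in ["blue","green","red"]:
    out=[]
    for c,b in [(t,(205,165,290,245)),(s,(205,170,290,230))]:
        m=mask(c,k);mm=np.zeros_like(m);x0,y0,x1,y1=b;mm[y0:y1,x0:x1]=m[y0:y1,x0:x1]
        mm=cv2.morphologyEx(mm,cv2.MORPH_CLOSE,np.ones((3,3))); bl=max(blobs(mm)); out.append((c,bl))
    (c1,b1),(c2,b2)=out
    p=plane(t,b1[2],.012);P.append(p);print(k,b1,p.round(4),"side",b2[1],plane(s,b2[2],.012).round(4),"tri",tri([ray(t,b1[2]),ray(s,b2[2])])[0].round(4))
P=np.array(P);print(P.mean(0),[np.linalg.norm(P[i]-P[i-1]) for i in range(3)])
hsv=cv2.cvtColor(t["image"],cv2.COLOR_RGB2HSV)
m=cv2.inRange(hsv,(10,150,120),(24,255,255));m2=np.zeros_like(m); m2[188:220,230:262]=m[188:220,230:262]
b=max(blobs(m2));print("lid",b,plane(t,b[2],.058))
E
```

```text
blue (326, [246, 175, 20, 20], [255.4, 184.5]) [ 0.5873 -0.01    0.012 ] side [259, 196, 23, 17] [ 0.5881 -0.0105  0.012 ] tri [ 0.5878 -0.01    0.0114]
green (314, [213, 196, 20, 20], [222.5, 205.3]) [0.5385 0.0701 0.012 ] side [234, 175, 17, 13] [0.5296 0.0825 0.012 ] tri [0.5331 0.069  0.0258]
red (324, [247, 214, 21, 20], [257.2, 223.4]) [ 0.4934 -0.0125  0.012 ] side [219, 202, 22, 17] [ 0.4947 -0.0125  0.012 ] tri [ 0.4941 -0.0125  0.0119]
[0.53975634 0.01585823 0.012     ] [np.float64(0.09390631071267924), np.float64(0.09377129345267003), np.float64(0.09403858518883115)]
lid (328, [235, 193, 20, 20], [244.4, 202.6]) [0.54028519 0.01631642 0.058     ]
```

```bash
python3 -m crank '-2 0 0.1 0 0 0 100; -4 0 0.1 0 0 0 100; -4 0 0.1 0 0 0 100; -4 0 0.1 0 0 0 100; -4 0 0.1 0 0 0 100; -4 0 0.1 0 0 0 100; -4 0 0.1 0 0 0 100; -4 0 0 0 0 0 100; -2.2 0 0 0 0 0 100; -0.5 0 0 0 0 0 100'; python3 -m crank '0 0 0 0 0 0 100; 0 0 0 0 0 0 100'; python3 g.py .5405 .0167 -.006
```

```text
t: 29.5
tool_pos: [0.5402, 0.0133, 0.1438]
eef_rot: [-0.444, -0.55, 0.551, 0.444]
contact_force: [-0.1, 0.6, 0.2]
width: 0.0856
t: 29.7
tool_pos: [0.54, 0.018, 0.1437]
eef_rot: [-0.442, -0.552, 0.552, 0.442]
contact_force: [0.3, -0.2, -0.0]
width: 0.0853
t 29.7 pos [0.54   0.018  0.1437] yaw 102.57 tilt down [-0.001  0.    -1.   ] w 0.0853 F [ 0.3 -0.2 -0. ]
tool shift cm (after turn) [-0.14 14.97 -0.03]
```

```bash
python3 -m crank '-0.1 3 0 0 0 0 100; 0 3 0 0 0 0 100; 0 3 0 0 0 0 100; 0 2 0 0 0 0 100; 0 1.5 0 0 0 0 100; 0 0.5 0 0 0 0 100; 0 0 0 0 0 0 100; 0 0 0 0 0 0 100'
python3 - <<'E'
from h import *
w=cam("wrist","w16"); s=cam("side")
cv2.imwrite("pics/s16.png",cv2.resize(s["image"][90:230,190:330,::-1],None,fx=4,fy=4,interpolation=cv2.INTER_CUBIC))
E
```

```text
t: 30.5
tool_pos: [0.5409, 0.0167, 0.0147]
eef_rot: [0.442, 0.552, -0.551, -0.442]
contact_force: [0.1, -0.5, 0.6]
width: 0.0851
```

View pics/w16.png

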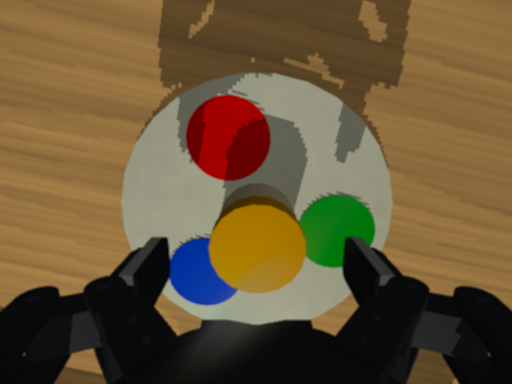

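View pics/s16.png

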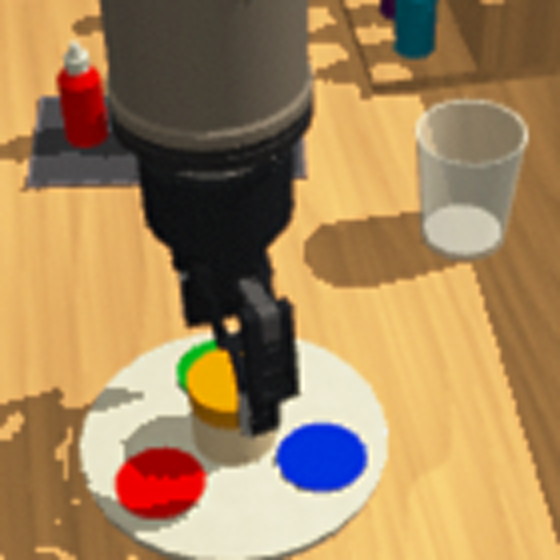

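```bash
python3 -m crank '0 1.2 0 0 0 0 100; 0 0.8 0 0 0 0 100; 0 0 0 0 0 0 100; 0 0 0 0 0 0 85; 0 0 0 0 0 0 75; 0 0 0 0 0 0 65;0 0 0 0 0 0 55; 0 0 0 0 0 0 45;0 0 0 0 0 0 40;0 0 0 0 0 0 35'; python3 -m crank '0 0 0 0 0 0 35; 0 0 0 0 0 0 35; 0 0 0 0 0 0 35'
python3 - <<'E'
from h import *
w=cam("wrist","w17"); s=cam("side")
cv2.imwrite("pics/s17.png",cv2.resize(s["image"][90:230,190:330,::-1],None,fx=4,fy=4,interpolation=cv2.INTER_CUBIC))
E
```

```text
t: 31.6
tool_pos: [0.5407, 0.0162, -0.0054]
eef_rot: [0.443, 0.552, -0.551, -0.442]
contact_force: [-4.0, -0.2, 9.4]
width: 0.0484
t: 31.9
tool_pos: [0.5407, 0.0162, -0.0054]
eef_rot: [0.443, 0.552, -0.551, -0.442]
contact_force: [-3.2, 0.0, 9.6]
width: 0.048
```

View pics/s17.png

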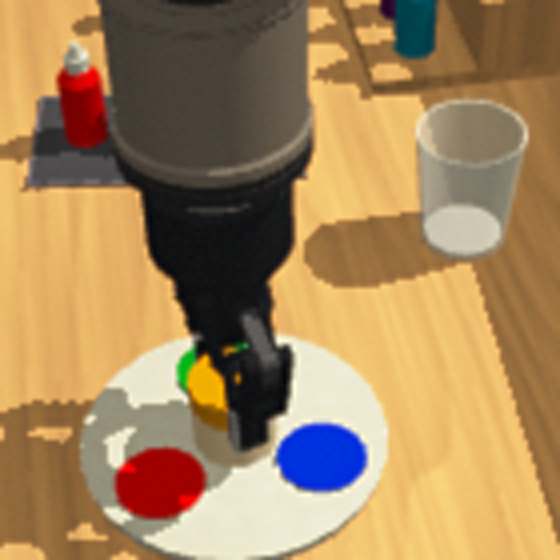

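View pics/w17.png

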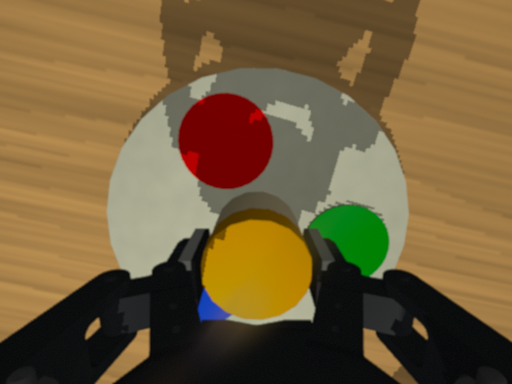

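```bash
python3 -m crank '0 -1 0 0 0 0 35; 0 -2 0 0 0 0 35; 0 -3 0 0 0 0 35; 0 -3 0 0 0 0 35; 0 -1.5 0 0 0 0 35; 0 0 0 0 0 0 35'; python3 -m crank '-1.7 0 0.6 0 0 0 35; -3 0 1.1 0 0 0 35; -3.2 0 1.2 0 0 0 35; -3.2 0 1.2 0 0 0 35; -3.2 0 1.2 0 0 0 35; -3.2 0 1.2 0 0 0 35; -3.2 0 1.2 0 0 0 35; -3.2 0 1.2 0 0 0 35; -3.2 0 1.2 0 0 0 35; -2.5 0 0.8 0 0 0 35'; python3 -m crank '-1.5 0 0.5 0 0 0 35; 0 0 0 0 0 0 35; 0 0 0 0 0 0 35'; python3 g.py .497 -.319 -.0105
python3 - <<'E'
from h import *
w=cam("wrist","w18"); s=cam("side","s18")
E
```

```text
t: 32.6
tool_pos: [0.5419, 0.0164, 0.1016]
eef_rot: [0.443, 0.553, -0.55, -0.442]
contact_force: [0.5, -0.2, -2.6]
width: 0.0487
t: 33.6
tool_pos: [0.497, -0.2984, 0.0983]
eef_rot: [-0.443, -0.551, 0.552, 0.443]
contact_force: [0.2, -0.1, -1.1]
width: 0.0486
t: 33.9
tool_pos: [0.4965, -0.3113, 0.0984]
eef_rot: [-0.442, -0.552, 0.552, 0.443]
contact_force: [1.0, 1.2, -1.5]
width: 0.0481
t 33.9 pos [ 0.4965 -0.3113  0.0984] yaw 102.53 tilt down [-0.001  0.001 -1.   ] w 0.0481 F [ 1.   1.2 -1.5]
tool shift cm (after turn) [-0.77 10.89  0.11]
```

View pics/w18.png

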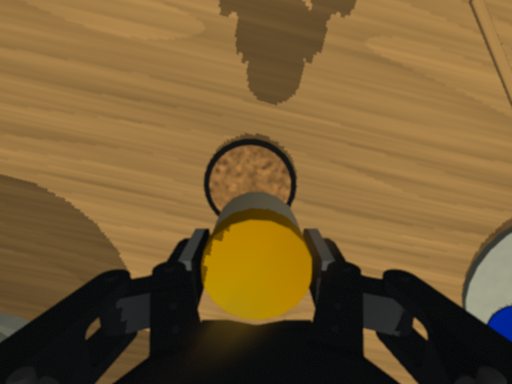

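View pics/s18.png

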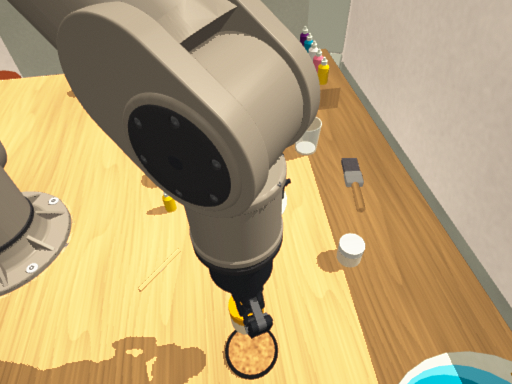

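```bash
python3 -m crank '-0.7 1 0.1 0 0 0 35; 0 3 0 0 0 0 35; 0 3 0 0 0 0 35; 0 2 0 0 0 0 35; 0 1 0 0 0 0 35; 0 0.4 0 0 0 0 35; 0 0 0 0 0 0 35; 0 0 0 0 0 0 35'; python3 -m crank '0 0.2 0 0 0 0 35; 0 0 0 0 0 0 35; 0 0 0 0 0 0 35'
```

```text
t: 34.8
tool_pos: [0.4977, -0.3195, -0.0041]
eef_rot: [0.443, 0.552, -0.551, -0.442]
contact_force: [0.5, -0.6, -1.0]
width: 0.0485
t: 35.1
tool_pos: [0.4974, -0.3192, -0.0066]
eef_rot: [0.443, 0.552, -0.552, -0.442]
contact_force: [0.2, 0.3, -1.7]
width: 0.048
```

```bash
python3 - <<'E'
from h import *
w=cam("wrist","w19"); s=cam("side")
cv2.imwrite("pics/s19.png",cv2.resize(s["image"][260:384,190:330,::-1],None,fx=4,fy=4,interpolation=cv2.INTER_CUBIC))
E
```

```text
(no output)
```

View pics/w19.png

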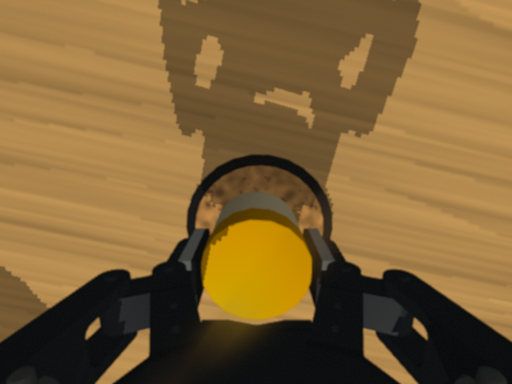

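View pics/s19.png

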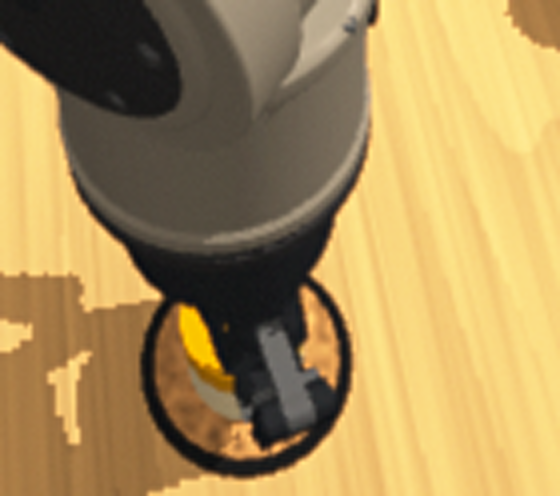

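```bash
python3 -m crank '0 0.2 0 0 0 0 35; 0 0 0 0 0 0 35; 0 0 0 0 0 0 35'; python3 -m crank '0 0.1 0 0 0 0 35; 0 0 0 0 0 0 35; 0 0 0 0 0 0 35'
```

```text
t: 35.5
tool_pos: [0.4971, -0.3192, -0.0091]
eef_rot: [-0.442, -0.552, 0.552, 0.443]
contact_force: [-0.4, -0.2, -0.8]
width: 0.0483
t: 35.8
tool_pos: [0.4971, -0.3192, -0.01]
eef_rot: [-0.442, -0.552, 0.552, 0.443]
contact_force: [0.1, -0.8, -1.7]
width: 0.0481
```

```bash
python3 -m crank '0 0.1 0 0 0 0 35; 0 0 0 0 0 0 35; 0 0 0 0 0 0 35'; python3 -m crank '0 0.1 0 0 0 0 35; 0 0 0 0 0 0 35'
```

```text
t: 36.1
tool_pos: [0.4973, -0.3192, -0.0104]
eef_rot: [0.443, 0.552, -0.551, -0.442]
contact_force: [-3.4, 3.0, 10.8]
width: 0.0481
t: 36.3
tool_pos: [0.4974, -0.3193, -0.0105]
eef_rot: [0.443, 0.552, -0.551, -0.442]
contact_force: [-8.8, 6.8, 29.9]
width: 0.0483
```

Contact; release and retreat.

```bash
python3 -m crank '0 -0.1 0 0 0 0 35; 0 0 0 0 0 0 55; 0 0 0 0 0 0 70; 0 0 0 0 0 0 85; 0 0 0 0 0 0 100; 0 0 0 0 0 0 100; 0 0 0 0 0 0 100'; python3 -m crank '0 -2 0 0 0 0 100; 0 -3 0 0 0 0 100; 0 -4 0 0 0 0 100; 0 -4 0 0 0 0 100; 0 -2 0 0 0 0 90; 0 0 0 0 0 0 80; 0 0 0 0 0 0 70'
python3 g.py .4764 .338 .14
python3 - <<'E'
from h import *
w=cam("wrist","w20")
m=mask(w,"gold"); b=max(blobs(m)); print(b, plane(w,b[2],.053))
E
```

```text
t: 37.0
tool_pos: [0.4971, -0.3192, -0.0111]
eef_rot: [-0.442, -0.552, 0.552, 0.443]
contact_force: [-1.0, -0.5, -0.1]
width: 0.0856
t: 37.7
tool_pos: [0.4973, -0.319, 0.139]
eef_rot: [0.443, 0.552, -0.551, -0.442]
contact_force: [0.6, 0.8, -1.0]
width: 0.0598
t 37.7 pos [ 0.4973 -0.319   0.139 ] yaw 102.54 tilt down [ 0.001  0.    -1.   ] w 0.0598 F [ 0.6  0.8 -1. ]
tool shift cm (after turn) [ 64.58  -0.1  -12.23]
(2106, [229, 163, 55, 50], [256.0, 187.5]) [ 0.49649265 -0.3180191   0.053     ]
```

View pics/w20.png

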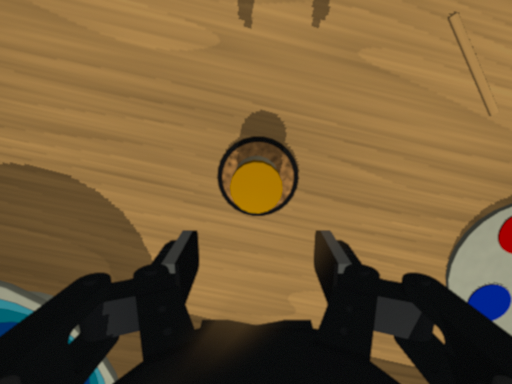

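```bash
python3 -m crank '2 0 -0.4 0 0 0 70; 4 0 -0.8 0 0 0 70; 4 0 -0.8 0 0 0 70; 4 0 -0.8 0 0 0 70; 4 0 -0.8 0 0 0 70; 4 0 -0.8 0 0 0 70; 4 0 -0.8 0 0 0 70; 4 0 -0.8 0 0 0 70; 4 0 -0.7 0 0 0 70; 4 0 -0.7 0 0 0 70'; python3 -m crank '4 0 -0.7 0 0 0 70; 4 0 -0.7 0 0 0 70; 4 0 -0.7 0 0 0 70; 4 0 -0.7 0 0 0 70; 4 0 -0.7 0 0 0 70; 3.5 0 -0.7 0 0 0 70; 2 0 -0.5 0 0 0 70; 1 0 -0.2 0 0 0 70; 0 0 0 0 0 0 70; 0 0 0 0 0 0 70'; python3 g.py .4764 .338 -.005
python3 - <<'E'
from h import *
w=cam("wrist","w21"); t=cam("top","t21"); s=cam("side","s21")
hsv=cv2.cvtColor(t["image"],cv2.COLOR_RGB2HSV)
m=cv2.inRange(hsv,(10,150,120),(24,255,255));m2=np.zeros_like(m); m2[190:248,355:412]=m[190:248,355:412]
b=max(blobs(m2));print("lid",b,plane(t,b[2],.053))
b=[x for x in blobs(mask(s,"gold")) if x[2][1]>300]; print(b,[plane(s,x[2],.05) for x in b])
E
```

```text
t: 38.75
tool_pos: [0.486, 0.0693, 0.1379]
eef_rot: [-0.442, -0.551, 0.552, 0.443]
contact_force: [1.1, -1.0, -0.1]
width: 0.0597
t: 39.75
tool_pos: [0.4777, 0.3353, 0.1386]
eef_rot: [-0.443, -0.551, 0.552, 0.443]
contact_force: [-0.7, -0.4, -0.0]
width: 0.0596
t 39.75 pos [0.4777 0.3353 0.1386] yaw 102.44 tilt down [-0.    -0.001 -1.   ] w 0.0596 F [-0.7 -0.4 -0. ]
tool shift cm (after turn) [ 0.3  14.36  0.06]
lid (380, [380, 208, 22, 22], [390.5, 218.3]) [ 0.49793195 -0.31942289  0.053     ]
[(826, [234, 324, 33, 33], [250.6, 340.2])] [array([ 0.49895692, -0.31980076,  0.05      ])]
```

View pics/w21.png

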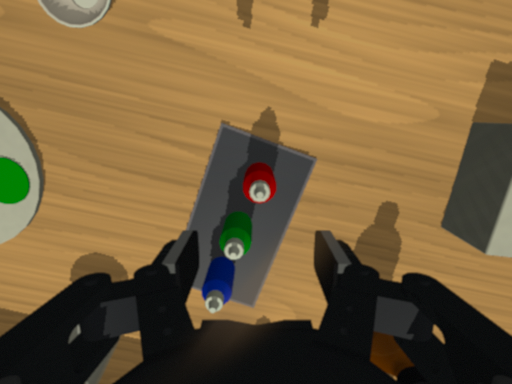

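View pics/s21.png

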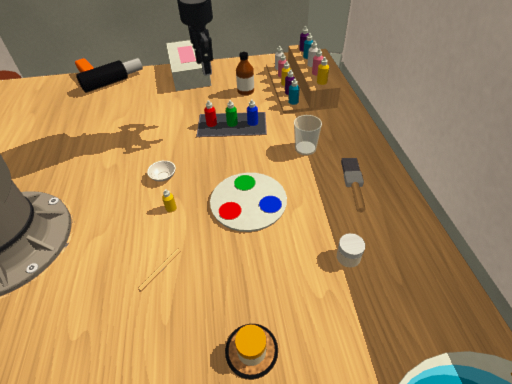

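```bash
python3 -m crank '0.3 3 0 0 0 0 70; 0 3 0 0 0 0 70; 0 3 0 0 0 0 70; 0 3 0 0 0 0 70; 0 2 0 0 0 0 70; 0 0.5 0 0 0 0 70; 0 0 0 0 0 0 70; 0 0 0 0 0 0 70'; python3 -m crank '0 0 0 0 0 0 55; 0 0 0 0 0 0 45; 0 0 0 0 0 0 35; 0 0 0 0 0 0 25; 0 0 0 0 0 0 15; 0 0 0 0 0 0 15;0 0 0 0 0 0 15;0 0 0 0 0 0 15'; python3 -m crank '0 -1 0 0 0 0 15; 0 -2 0 0 0 0 15; 0 -3 0 0 0 0 15; 0 -3 0 0 0 0 15; 0 -2 0 0 0 0 15; 0 -2 0 0 0 0 15; 0 0 0 0 0 0 15; 0 0 0 0 0 0 15'; python3 g.py .4947 -.012 -.002
```

```text
t: 40.7
tool_pos: [0.4775, 0.3402, -0.0048]
eef_rot: [0.443, 0.552, -0.551, -0.443]
contact_force: [-0.1, 0.7, 0.6]
width: 0.0595
t: 41.5
tool_pos: [0.4772, 0.3404, -0.0049]
eef_rot: [0.443, 0.552, -0.551, -0.443]
contact_force: [-2.4, -1.9, 11.5]
width: 0.03
t: 42.3
tool_pos: [0.4768, 0.3402, 0.1245]
eef_rot: [0.442, 0.552, -0.551, -0.442]
contact_force: [0.1, -0.9, -0.9]
width: 0.0298
t 42.3 pos [0.4768 0.3402 0.1245] yaw 102.53 tilt down [ 0.001  0.001 -1.   ] w 0.0298 F [ 0.1 -0.9 -0.9]
tool shift cm (after turn) [-34.78  12.63   5.9 ]
```

```bash
python3 -m crank '-1.8 0 0.3 0 0 0 15; -3.5 0 0.6 0 0 0 15; -3.8 0 0.6 0 0 0 15; -3.8 0 0.7 0 0 0 15; -3.8 0 0.7 0 0 0 15; -3.8 0 0.7 0 0 0 15; -3.8 0 0.6 0 0 0 15; -3.8 0 0.6 0 0 0 15; -3.5 0 0.6 0 0 0 15; -2 0 0.4 0 0 0 15'; python3 -m crank '-0.8 0 0.1 0 0 0 15; 0 0 0 0 0 0 15; 0 0 0 0 0 0 15'; python3 g.py .4947 -.012 .004
```

```text
t: 43.3
tool_pos: [0.4919, -0.0042, 0.1233]
eef_rot: [-0.443, -0.55, 0.551, 0.444]
contact_force: [-0.0, 0.5, -1.1]
width: 0.0299
t: 43.6
tool_pos: [0.4935, -0.0078, 0.1236]
eef_rot: [-0.442, -0.552, 0.552, 0.443]
contact_force: [-0.2, -0.1, -0.4]
width: 0.0303
t 43.6 pos [ 0.4935 -0.0078  0.1236] yaw 102.56 tilt down [-0.001  0.    -1.   ] w 0.0303 F [-0.2 -0.1 -0.4]
tool shift cm (after turn) [-0.44 11.96 -0.04]
```

```bash
python3 -m crank '-0.4 2 0 0 0 0 15; 0 3 0 0 0 0 15; 0 3 0 0 0 0 15; 0 2 0 0 0 0 15; 0 1 0 0 0 0 15; 0 0.5 0 0 0 0 15; 0 0 0 0 0 0 15; 0 0 0 0 0 0 15'; python3 -m crank '0 0.2 0 0 0 0 15; 0 0 0 0 0 0 15'; python3 g.py .4947 -.012 .004
python3 - <<'E'
from h import *
w=cam("wrist","w22"); s=cam("side")
cv2.imwrite("pics/s22.png",cv2.resize(s["image"][120:240,190:330,::-1],None,fx=4,fy=4,interpolation=cv2.INTER_CUBIC))
E
```

```text
t: 44.4
tool_pos: [0.4952, -0.0122, 0.0098]
eef_rot: [0.443, 0.552, -0.551, -0.442]
contact_force: [0.2, 0.3, -0.0]
width: 0.0298
t: 44.6
tool_pos: [0.4949, -0.0123, 0.0074]
eef_rot: [0.443, 0.552, -0.551, -0.442]
contact_force: [0.2, -0.1, -0.9]
width: 0.0301
t 44.6 pos [ 0.4949 -0.0123  0.0074] yaw 102.52 tilt down [ 0.001  0.    -1.   ] w 0.0301 F [ 0.2 -0.1 -0.9]
tool shift cm (after turn) [0.04 0.34 0.02]
```

View pics/s22.png

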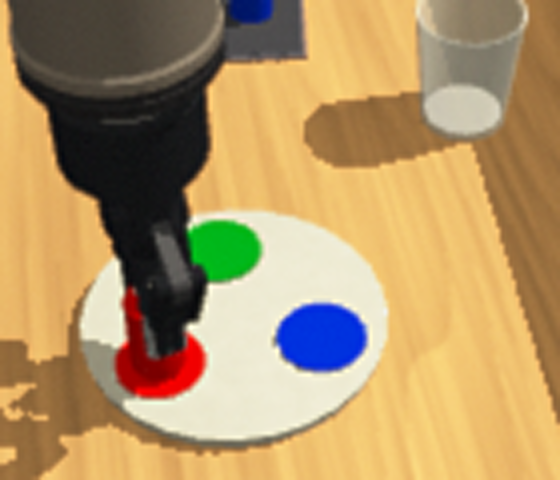

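View pics/w22.png

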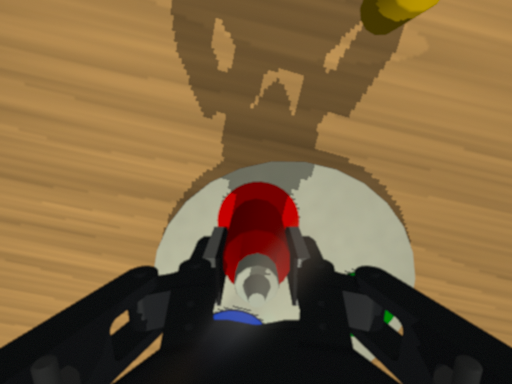

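```bash
python3 -m crank '0 0.2 0 0 0 0 15; 0 0 0 0 0 0 15; 0 0 0 0 0 0 15'; python3 -m crank '0 0.1 0 0 0 0 15; 0 0 0 0 0 0 15; 0 0 0 0 0 0 15'
```

```text
t: 45.0
tool_pos: [0.4945, -0.0125, 0.0049]
eef_rot: [-0.442, -0.551, 0.552, 0.443]
contact_force: [0.2, -0.0, -0.9]
width: 0.0298
t: 45.3
tool_pos: [0.4947, -0.0125, 0.0041]
eef_rot: [0.443, 0.552, -0.551, -0.442]
contact_force: [-1.1, 0.1, 3.3]
width: 0.0299
```

```bash
python3 -m crank '0 0 0 0 0 0 40; 0 0 0 0 0 0 50; 0 0 0 0 0 0 60; 0 0 0 0 0 0 70; 0 0 0 0 0 0 70'; python3 -m crank '0 -2 0 0 0 0 70; 0 -3 0 0 0 0 70; 0 -4 0 0 0 0 70; 0 -4 0 0 0 0 70; 0 -1 0 0 0 0 70; 0 0 0 0 0 0 70; 0 0 0 0 0 0 70'
python3 g.py .536 .3275 .14
python3 - <<'E'
from h import *
w=cam("wrist","w23")
E
```

```text
t: 45.8
tool_pos: [0.4946, -0.0125, 0.004]
eef_rot: [-0.442, -0.552, 0.552, 0.443]
contact_force: [0.1, -0.5, -1.0]
width: 0.0598
t: 46.5
tool_pos: [0.4942, -0.0123, 0.1432]
eef_rot: [-0.442, -0.551, 0.552, 0.443]
contact_force: [-0.0, 0.1, -0.2]
width: 0.0595
t 46.5 pos [ 0.4942 -0.0123  0.1432] yaw 102.54 tilt down [-0.001  0.    -1.   ] w 0.0595 F [-0.   0.1 -0.2]
tool shift cm (after turn) [ 32.26   0.32 -11.46]
```

View pics/w23.png

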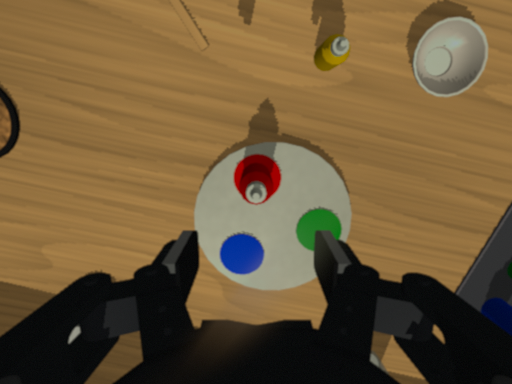

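Red stands on its disc at (257,185). Next green.

```bash
python3 -m crank '2 0 -0.7 0 0 0 70; 3.8 0 -1.3 0 0 0 70; 4 0 -1.4 0 0 0 70; 4 0 -1.4 0 0 0 70; 4 0 -1.4 0 0 0 70; 4 0 -1.4 0 0 0 70; 4 0 -1.4 0 0 0 70; 3.5 0 -1.4 0 0 0 70; 2 0 -0.7 0 0 0 70; 0.8 0 -0.4 0 0 0 70'; python3 -m crank '0 0 0 0 0 0 70; 0 0 0 0 0 0 70'; python3 g.py .536 .3275 -.006
python3 - <<'E'
from h import *
w=cam("wrist","w24")
print([proj(w,(x,y,.081)) for x,y in [(.536,.327),(.477,.338),(.596,.319)]])
E
```

```text
t: 47.55
tool_pos: [0.5364, 0.3276, 0.1421]
eef_rot: [-0.442, -0.551, 0.553, 0.442]
contact_force: [-0.4, -0.7, 0.4]
width: 0.0596
t: 47.75
tool_pos: [0.5374, 0.3239, 0.1435]
eef_rot: [-0.443, -0.551, 0.552, 0.443]
contact_force: [0.9, -1.4, 0.4]
width: 0.0599
t 47.75 pos [0.5374 0.3239 0.1435] yaw 102.43 tilt down [-0.001 -0.001 -1.   ] w 0.0599 F [ 0.9 -1.4  0.4]
tool shift cm (after turn) [ 0.4  14.95  0.05]
[array([258.70089172, 194.13006476]), array([287.82226286, 128.30277211]), array([235.79234728, 254.36221402])]
```

View pics/w24.png

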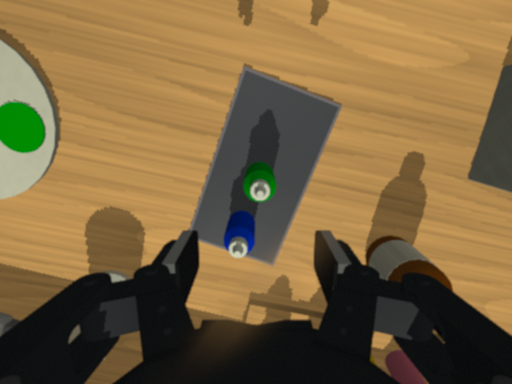

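```bash
python3 -m crank '0.4 3 0 0 0 0 70; 0 3 0 0 0 0 70; 0 3 0 0 0 0 70; 0 3 0 0 0 0 70; 0 2 0 0 0 0 70; 0 0.8 0 0 0 0 70; 0 0 0 0 0 0 70; 0 0 0 0 0 0 70'; python3 -m crank '0 0 0 0 0 0 55; 0 0 0 0 0 0 45; 0 0 0 0 0 0 35; 0 0 0 0 0 0 25; 0 0 0 0 0 0 15; 0 0 0 0 0 0 15;0 0 0 0 0 0 15;0 0 0 0 0 0 15'; python3 -m crank '0 -1 0 0 0 0 15; 0 -2 0 0 0 0 15; 0 -3 0 0 0 0 15; 0 -3 0 0 0 0 15; 0 -2 0 0 0 0 15; 0 -2 0 0 0 0 15; 0 0 0 0 0 0 15; 0 0 0 0 0 0 15'; python3 g.py .539 .0705 .004
```

```text
t: 48.6
tool_pos: [0.5371, 0.3295, -0.0029]
eef_rot: [0.443, 0.552, -0.551, -0.443]
contact_force: [0.6, -0.7, 0.8]
width: 0.06
t: 49.4
tool_pos: [0.5369, 0.33, -0.0029]
eef_rot: [0.443, 0.552, -0.551, -0.442]
contact_force: [-3.1, -1.7, 11.4]
width: 0.0302
t: 50.2
tool_pos: [0.5365, 0.3299, 0.1267]
eef_rot: [0.442, 0.552, -0.551, -0.442]
contact_force: [-0.0, -0.4, -0.3]
width: 0.0295
t 50.2 pos [0.5365 0.3299 0.1267] yaw 102.53 tilt down [ 0.001  0.001 -1.   ] w 0.0295 F [-0.  -0.4 -0.3]
tool shift cm (after turn) [-25.39  12.25   5.39]
```

```bash
python3 -m crank '-1.8 0 0.4 0 0 0 15; -3.4 0 0.7 0 0 0 15; -3.6 0 0.8 0 0 0 15; -3.6 0 0.8 0 0 0 15; -3.6 0 0.8 0 0 0 15; -3.6 0 0.8 0 0 0 15; -3 0 0.6 0 0 0 15; -1.8 0 0.4 0 0 0 15; -0.6 0 0.1 0 0 0 15; 0 0 0 0 0 0 15'; python3 -m crank '0 0 0 0 0 0 15'; python3 g.py .539 .0705 .006
```

```text
t: 51.2
tool_pos: [0.5375, 0.0731, 0.1256]
eef_rot: [-0.443, -0.551, 0.551, 0.443]
contact_force: [0.8, 0.4, -0.2]
width: 0.0297
t: 51.3
tool_pos: [0.5377, 0.0748, 0.1257]
eef_rot: [-0.442, -0.552, 0.552, 0.442]
contact_force: [0.3, 1.0, -0.2]
width: 0.0299
t 51.3 pos [0.5377 0.0748 0.1257] yaw 102.57 tilt down [-0.001  0.    -1.   ] w 0.0299 F [ 0.3  1.  -0.2]
tool shift cm (after turn) [-0.46 11.97 -0.04]
```

```bash
python3 -m crank '-0.4 2 0 0 0 0 15; 0 3 0 0 0 0 15; 0 3 0 0 0 0 15; 0 2 0 0 0 0 15; 0 1 0 0 0 0 15; 0 0.5 0 0 0 0 15; 0 0 0 0 0 0 15; 0 0 0 0 0 0 15'; python3 -m crank '0 0.2 0 0 0 0 15; 0 0 0 0 0 0 15'; python3 g.py .539 .0705 .006
python3 - <<'E'
from h import *
w=cam("wrist","w25")
E
```

```text
t: 52.1
tool_pos: [0.5394, 0.0704, 0.0118]
eef_rot: [0.443, 0.552, -0.551, -0.442]
contact_force: [0.0, 0.6, -0.4]
width: 0.0299
t: 52.3
tool_pos: [0.5391, 0.0702, 0.0094]
eef_rot: [0.443, 0.552, -0.551, -0.442]
contact_force: [-0.2, -0.8, -0.3]
width: 0.0298
t 52.3 pos [0.5391 0.0702 0.0094] yaw 102.52 tilt down [ 0.001  0.    -1.   ] w 0.0298 F [-0.2 -0.8 -0.3]
tool shift cm (after turn) [ 0.03  0.34 -0.  ]
```

View pics/w25.png

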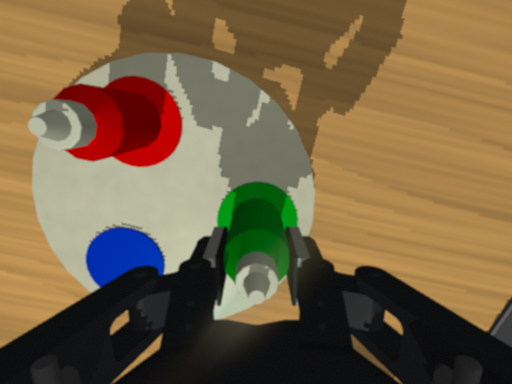

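```bash
python3 -m crank '0 0.2 0 0 0 0 15; 0 0 0 0 0 0 15; 0 0 0 0 0 0 15'; python3 -m crank '0 0.1 0 0 0 0 15; 0 0 0 0 0 0 15; 0 0 0 0 0 0 15'
```

```text
t: 52.65
tool_pos: [0.5387, 0.0701, 0.007]
eef_rot: [-0.442, -0.551, 0.552, 0.443]
contact_force: [0.5, -0.9, -0.7]
width: 0.0302
t: 52.95
tool_pos: [0.5389, 0.0701, 0.0061]
eef_rot: [0.443, 0.552, -0.551, -0.442]
contact_force: [-1.7, -0.4, 4.2]
width: 0.0303
```

```bash
python3 -m crank '0 0 0 0 0 0 40; 0 0 0 0 0 0 50; 0 0 0 0 0 0 60; 0 0 0 0 0 0 70; 0 0 0 0 0 0 70'; python3 -m crank '0 -2 0 0 0 0 70; 0 -3 0 0 0 0 70; 0 -4 0 0 0 0 70; 0 -4 0 0 0 0 70; 0 -1 0 0 0 0 70; 0 0 0 0 0 0 70; 0 0 0 0 0 0 70'
python3 g.py .596 .319 .14
python3 - <<'E'
from h import *
w=cam("wrist","w26")
E
```

```text
t: 53.45
tool_pos: [0.5387, 0.0701, 0.006]
eef_rot: [-0.442, -0.552, 0.552, 0.442]
contact_force: [0.2, -0.8, -0.1]
width: 0.0599
t: 54.15
tool_pos: [0.5383, 0.0702, 0.1452]
eef_rot: [-0.442, -0.551, 0.552, 0.443]
contact_force: [0.6, -0.5, -1.0]
width: 0.0599
t 54.15 pos [0.5383 0.0702 0.1452] yaw 102.54 tilt down [-0.001 -0.    -1.   ] w 0.0599 F [ 0.6 -0.5 -1. ]
tool shift cm (after turn) [ 23.04   0.51 -11.04]
```

View pics/w26.png

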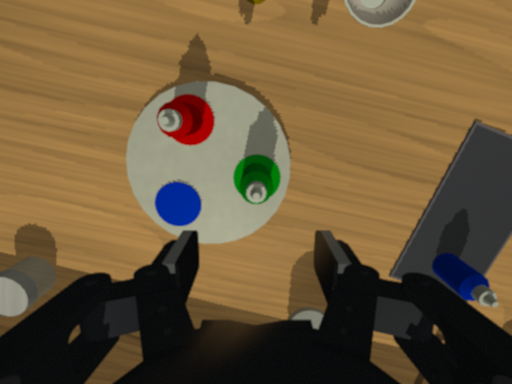

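```bash
python3 -m crank '1.5 0 -0.7 0 0 0 70; 3.2 0 -1.5 0 0 0 70; 3.5 0 -1.7 0 0 0 70; 3.5 0 -1.7 0 0 0 70; 3.5 0 -1.7 0 0 0 70; 3.5 0 -1.7 0 0 0 70; 2.6 0 -1.2 0 0 0 70; 1.5 0 -0.8 0 0 0 70; 0 0 0 0 0 0 70; 0 0 0 0 0 0 70'; python3 g.py .596 .319 -.005
python3 - <<'E'
from h import *
w=cam("wrist","w27"); print(proj(w,(.5958,.3188,.081)),plane(w,(400,300),0))
E
```

```text
t: 55.2
tool_pos: [0.5965, 0.3157, 0.1451]
eef_rot: [-0.443, -0.551, 0.552, 0.443]
contact_force: [0.9, -0.7, -0.3]
width: 0.0597
t 55.2 pos [0.5965 0.3157 0.1451] yaw 102.5 tilt down [-0.001 -0.001 -1.   ] w 0.0597 F [ 0.9 -0.7 -0.3]
tool shift cm (after turn) [ 0.35 15.   -0.05]
[258.46021829 194.47954415] [0.71514956 0.53207614 0.        ]
```

View pics/w27.png

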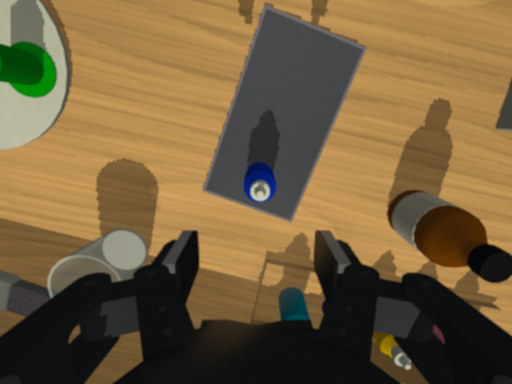

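```bash
python3 -m crank '0.3 3 0 0 0 0 70; 0 3 0 0 0 0 70; 0 3 0 0 0 0 70; 0 3 0 0 0 0 70; 0 2 0 0 0 0 70; 0 0.9 0 0 0 0 70; 0 0 0 0 0 0 70; 0 0 0 0 0 0 70'; python3 -m crank '0 0 0 0 0 0 55; 0 0 0 0 0 0 45; 0 0 0 0 0 0 35; 0 0 0 0 0 0 25; 0 0 0 0 0 0 15; 0 0 0 0 0 0 15;0 0 0 0 0 0 15;0 0 0 0 0 0 15'; python3 -m crank '0 -1 0 0 0 0 15; 0 -2 0 0 0 0 15; 0 -3 0 0 0 0 15; 0 -3 0 0 0 0 15; 0 -2 0 0 0 0 15; 0 -2 0 0 0 0 15; 0 0 0 0 0 0 15; 0 0 0 0 0 0 15'; python3 g.py .5875 -.010 .006
```

```text
t: 56.05
tool_pos: [0.5968, 0.3191, -0.0019]
eef_rot: [0.443, 0.552, -0.551, -0.443]
contact_force: [0.3, 0.4, 0.9]
width: 0.0595
t: 56.85
tool_pos: [0.5966, 0.3197, -0.0018]
eef_rot: [0.443, 0.552, -0.551, -0.442]
contact_force: [-2.5, -1.2, 9.6]
width: 0.03
t: 57.65
tool_pos: [0.5961, 0.3196, 0.1276]
eef_rot: [0.443, 0.552, -0.551, -0.442]
contact_force: [0.1, 0.8, -1.0]
width: 0.0297
t 57.65 pos [0.5961 0.3196 0.1276] yaw 102.53 tilt down [ 0.001  0.001 -1.   ] w 0.0297 F [ 0.1  0.8 -1. ]
tool shift cm (after turn) [-31.99  12.14   8.  ]
```

```bash
python3 -m crank '-1.8 0 0.4 0 0 0 15; -3.4 0 0.8 0 0 0 15; -3.7 0 0.9 0 0 0 15; -3.7 0 0.9 0 0 0 15; -3.7 0 0.9 0 0 0 15; -3.7 0 1 0 0 0 15; -3.7 0 1 0 0 0 15; -3.7 0 1 0 0 0 15; -2.8 0 0.7 0 0 0 15; -1.4 0 0.4 0 0 0 15'; python3 -m crank '0 0 0 0 0 0 15; 0 0 0 0 0 0 15'; python3 g.py .5875 -.010 .007
```

```text
t: 58.65
tool_pos: [0.5854, -0.0102, 0.1264]
eef_rot: [-0.443, -0.55, 0.551, 0.444]
contact_force: [0.3, 0.4, -0.7]
width: 0.0298
t: 58.85
tool_pos: [0.5862, -0.0058, 0.1266]
eef_rot: [-0.442, -0.551, 0.552, 0.443]
contact_force: [-0.1, -0.4, -0.2]
width: 0.03
t 58.85 pos [ 0.5862 -0.0058  0.1266] yaw 102.53 tilt down [-0.001  0.    -1.   ] w 0.03 F [-0.1 -0.4 -0.2]
tool shift cm (after turn) [-0.45 11.96 -0.04]
```

```bash
python3 -m crank '-0.4 2 0 0 0 0 15; 0 3 0 0 0 0 15; 0 3 0 0 0 0 15; 0 2 0 0 0 0 15; 0 1 0 0 0 0 15; 0 0.5 0 0 0 0 15; 0 0 0 0 0 0 15; 0 0 0 0 0 0 15'; python3 -m crank '0 0.2 0 0 0 0 15; 0 0 0 0 0 0 15'; python3 g.py .5875 -.010 .007
python3 - <<'E'
from h import *
w=cam("wrist","w28")
E
```

```text
t: 59.65
tool_pos: [0.5879, -0.01, 0.0128]
eef_rot: [0.443, 0.552, -0.551, -0.442]
contact_force: [0.3, -0.0, -0.2]
width: 0.0299
t: 59.85
tool_pos: [0.5876, -0.0102, 0.0105]
eef_rot: [0.443, 0.552, -0.551, -0.442]
contact_force: [0.3, 0.0, -1.2]
width: 0.0297
t 59.85 pos [ 0.5876 -0.0102  0.0105] yaw 102.52 tilt down [ 0.001  0.    -1.   ] w 0.0297 F [ 0.3  0.  -1.2]
tool shift cm (after turn) [0.02 0.35 0.01]
```

View pics/w28.png

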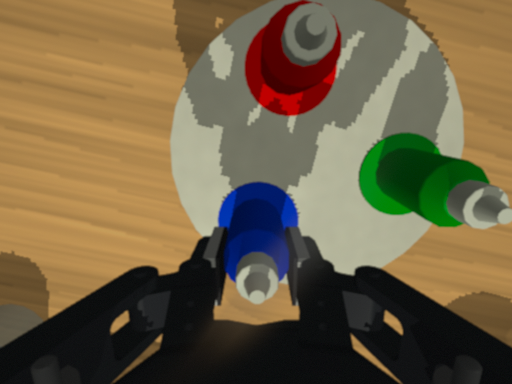

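```bash
python3 -m crank '0 0.2 0 0 0 0 15; 0 0 0 0 0 0 15; 0 0 0 0 0 0 15'; python3 -m crank '0 0.1 0 0 0 0 15; 0 0 0 0 0 0 15; 0 0 0 0 0 0 15'
```

```text
t: 60.2
tool_pos: [0.5873, -0.0103, 0.008]
eef_rot: [-0.442, -0.551, 0.552, 0.443]
contact_force: [0.7, 0.2, 0.8]
width: 0.0304
t: 60.5
tool_pos: [0.5875, -0.0103, 0.0072]
eef_rot: [0.443, 0.552, -0.551, -0.442]
contact_force: [-1.6, 0.4, 4.1]
width: 0.0301
```

```bash
python3 -m crank '0 0 0 0 0 0 40; 0 0 0 0 0 0 50; 0 0 0 0 0 0 60; 0 0 0 0 0 0 70; 0 0 0 0 0 0 70'; python3 -m crank '0 -2 0 0 0 0 70; 0 -3 0 0 0 0 70; 0 -4 0 0 0 0 70; 0 -4 0 0 0 0 70; 0 -3 0 0 0 0 70; 0 0 0 0 0 0 70'; python3 -m crank '2 0 0 0 0 0 70; 4 0 0 0 0 0 70; 4 0 0 0 0 0 70; 4 0 0 0 0 0 70; 4 0 0 0 0 0 70; 4 0 0 0 0 0 70; 4 0 0 0 0 0 70; 3 0 0 0 0 0 70; 1 0 0 0 0 0 70; 0 0 0 0 0 0 70'
python3 - <<'E'
from h import *
t=cam("top","t30"); s=cam("side","s30")
for c,n,b in [(t,"zt30",(200,160)),(s,"zs30",(195,145))]:
    x,y=b; cv2.imwrite(f"pics/{n}.png",cv2.resize(c["image"][y:y+90,x:x+100,::-1],None,fx=6,fy=6,interpolation=cv2.INTER_CUBIC))
E
```

```text
t: 61.0
tool_pos: [0.5873, -0.0103, 0.007]
eef_rot: [-0.442, -0.552, 0.552, 0.443]
contact_force: [-0.4, -0.2, 0.4]
width: 0.06
t: 61.6
tool_pos: [0.5896, -0.0103, 0.1713]
eef_rot: [0.444, 0.553, -0.55, -0.441]
contact_force: [0.4, -0.2, -1.2]
width: 0.0596
t: 62.6
tool_pos: [0.5215, 0.2839, 0.1662]
eef_rot: [-0.442, -0.552, 0.552, 0.442]
contact_force: [0.8, -0.5, -0.8]
width: 0.0595
```

View pics/zt30.png

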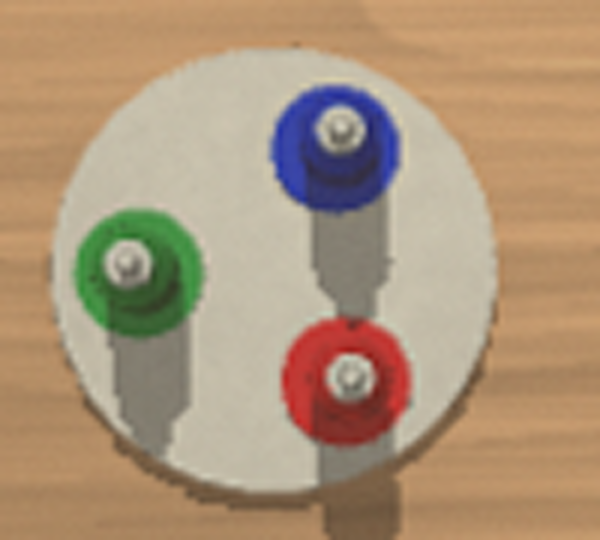

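View pics/zs30.png

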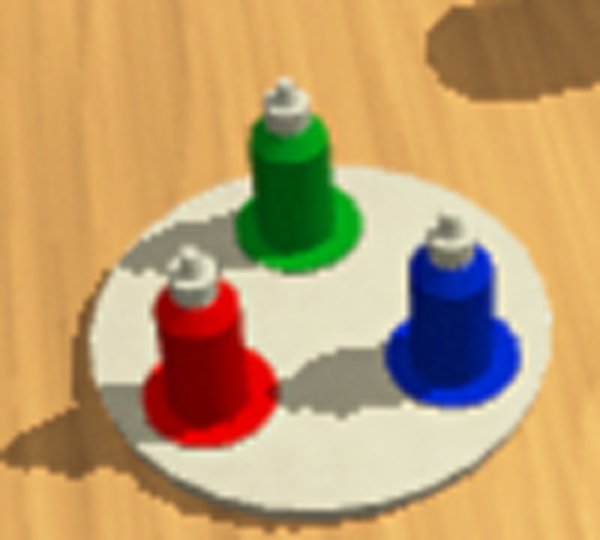

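View pics/s30.png

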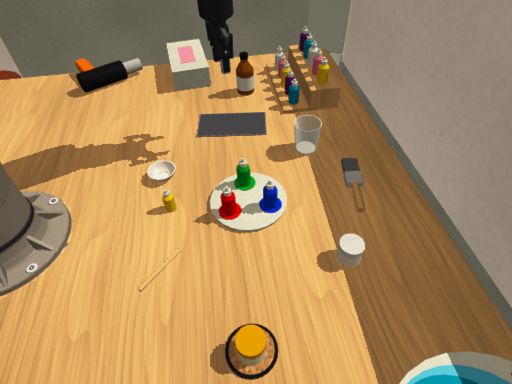

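```bash
python3 - <<'E'
from h import *
t=cam("top");s=cam("side")
z=lambda x,y,f,ox,oy:((x+.5)/f-.5+ox,(y+.5)/f-.5+oy)
for k,a,b,d in [("blue",(342,132),(450,217),(.5875,-.01)),("green",(128,265),(286,83),(.539,.070)),("red",(350,378),(188,250),(.494,-.0125))]:
    p,e=tri([ray(t,z(*a,6,200,160)),ray(s,z(*b,6,195,145))]); print(k,p.round(4),np.round(e,4),"off mm",(1000*(p[:2]-d)).round(1))
from rig import workorder
print(workorder.sign_off())
E
```

```text
blue [ 0.5858 -0.0125  0.0892] [0.0014 0.0014] off mm [-1.7 -2.5]
green [0.5376 0.0679 0.0905] [0.0015 0.0015] off mm [-1.4 -2.1]
red [ 0.4932 -0.0136  0.0915] [0.0006 0.0006] off mm [-0.8 -1.1]
the job is handed in; nothing more can be done
None
```

I finished the job in the order you asked and handed it in at about 63 s. The hand-in gave no verdict. The three bottles went to the grey mat, then the pot went to the coaster, then each bottle went back to the disc of its own colour.

**Last checks**

- **Bottles:** all three looked upright in the top and side views. Triangulated nozzle tips were at 89–92 mm, against 90 mm expected. Blue was about 3.0 mm from its disc's centre, green about 2.5 mm and red about 1.4 mm (limit 12 mm).
- **Pot:** the top and side views put it within about 2 mm of the coaster's centre (limit 15 mm). I measured this just after setting it down. In the final side picture it still stood there.
- **Gripper:** it was open and well clear of everything at hand-in.

**What disagreed**

- **Finger reach:** the side and wrist views showed the fingertips 30–45 mm above the reported TCP, depending on how far the gripper was open. I set grasp heights from the pictures and felt for contact when setting things down.
- **Wrist camera:** objects appeared 3–4 mm off from where the fixed cameras put them, always in the same direction, so I kept to the fixed-camera positions.
- **Placing forces:** setting the green bottle on the mat and the pot on the coaster pressed up to about 33 N and 30 N at the wrist before I let go. That is below the 120 N wrist limit.
- **Green disc height:** the pot partly hid the green disc from the side, so that one side measurement was unusable. I used the top view for it.

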